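# Unload the battery charger onto the rail carrier

### The job

Switch the charger off at its toggle before any pack leaves it. Then free every battery pack that is in the charger by squeezing its two side buttons together, and slide each of them, and the spare pack standing on the bench, into a bay of its own on the aluminium carrier, from the front edge, until it is fully home and the spring bump has come up behind it. Leave the charger switched off, and leave the tester and the solder spool alone.

Things in the scene. Friction and masses are not known exactly. Their poses are not given: they have to be found in the camera images.
- pack_a: battery pack, upright black block 46 (x) x 36 (y) x 58 mm tall, 0.16 to 0.29 kg, origin at the centre of its underside, z up; bottom-heavy steel foot; same either way round. On each x face a grey spring button stands 6.5 mm proud (59 mm over both), 18 mm wide, centre 43 mm and edges 35 and 51 mm above the underside. Starts latched in a charger socket, or is absent. Hooks and grooves: see pack_b, pack_c
- pack_b: battery pack like pack_a, latched in a charger socket or absent. On each x face, 6 to 11 mm above the underside, a hook 12 mm wide stands 5 mm out and moves with the button above it. Pressed fully in (6.5 mm, 3 to 6 N each, springs back), buttons and hooks are flush with the faces (46 mm over both)
- pack_c: battery pack like pack_a, latched in a charger socket or absent. Its two y faces have a groove 4 mm deep, 6 to 13 mm above the underside; below the groove is a foot 36 mm wide that runs under the carrier's lips
- pack_spare: battery pack just like pack_a, always present; starts standing loose and upright on the bench top, right (-y) of the carrier
- carrier: aluminium plate fixed on the bench, origin at bench height, x -75 to +62 mm, 222 mm in y, floor 8 mm up. Five T rails along x (noses at x = -12 mm) form 4 bays 50 mm apart, each a channel 39 mm wide, lips 31 mm apart, 7.5 to 10.5 mm above the floor. A pack, x axis along the carrier's x, is set on the bare floor at the -x edge and slid to +x to the end stops (14 mm high); not from above
- seat0 (a point): bay 0 of the carrier (bay 0 at +y, bay 3 at -y): where a pack's origin is when fully home; axes as the carrier's. A pack centred 70 mm to -x of it stands on the floor 5 mm clear of the rails
- detent0 (a joint): steel spring bump in the floor of bay 0, 32 mm to -x of seat0, rounded, 2.5 mm high: 0 up, 0.0025 pressed flat by a pack passing over it (takes a push of 5 to 15 N); it comes up behind the pack when that is home
- seat1 (a point): bay 1 of the carrier (bay 0 at +y, bay 3 at -y): where a pack's origin is when fully home; axes as the carrier's. A pack centred 70 mm to -x of it stands on the floor 5 mm clear of the rails
- detent1 (a joint): steel spring bump in the floor of bay 1, 32 mm to -x of seat1, rounded, 2.5 mm high: 0 up, 0.0025 pressed flat by a pack passing over it (takes a push of 5 to 15 N); it comes up behind the pack when that is home
- seat2 (a point): bay 2 of the carrier (bay 0 at +y, bay 3 at -y): where a pack's origin is when fully home; axes as the carrier's. A pack centred 70 mm to -x of it stands on the floor 5 mm clear of the rails
- detent2 (a joint): steel spring bump in the floor of bay 2, 32 mm to -x of seat2, rounded, 2.5 mm high: 0 up, 0.0025 pressed flat by a pack passing over it (takes a push of 5 to 15 N); it comes up behind the pack when that is home
- seat3 (a point): bay 3 of the carrier (bay 0 at +y, bay 3 at -y): where a pack's origin is when fully home; axes as the carrier's. A pack centred 70 mm to -x of it stands on the floor 5 mm clear of the rails
- detent3 (a joint): steel spring bump in the floor of bay 3, 32 mm to -x of seat3, rounded, 2.5 mm high: 0 up, 0.0025 pressed flat by a pack passing over it (takes a push of 5 to 15 N); it comes up behind the pack when that is home
- charger: grey charger fixed on the bench behind the carrier, 100 (x) x 232 (y) mm, origin under its middle, floor 10 mm high; three sockets 50 mm apart, toggle switch at its -y end. On both x sides of a socket a rigid catch, 16.5 mm high above the floor and 24.5 to 34 mm from the centre, holds the pack's hooks down; with both buttons fully pressed the pack lifts straight up
- socket0 (a point): socket 0 of the charger (0 at +y, 2 nearest the switch): origin of a pack latched there; axes as the charger's
- socket1 (a point): socket 1 of the charger (0 at +y, 2 nearest the switch): origin of a pack latched there; axes as the charger's
- socket2 (a point): socket 2 of the charger (0 at +y, 2 nearest the switch): origin of a pack latched there; axes as the charger's
- switch (a joint): charger's toggle: 0 leans towards the charger's -x (on), 1.0 leans towards its +x (off); stays where it is left, light to push
- switch_tip (a point): centre of the 26 mm ball on the end of the black toggle lever, 45 mm from its pivot, about 72 mm above the bench; 70 x 50 mm block under it at the charger's -y end
- tester: blue cell tester box, 40x60x30 mm, bystander behind the charger, origin under its centre
- spool: solder spool, 52 mm diameter, 38 mm high, bystander behind the charger, origin under its centre
Things that resemble listed ones, but are neither listed nor needed, are in the scene too. What is shaped like the pack_b but pink or yellow is not meant.

How it is judged:
By the outcome, as a careful person would: the job done as asked, in the order asked, and still so for the second after the job is handed in, with the robot touching nothing.
Of pack_a, pack_b, pack_c only 2 to 3 are there at a start; the rules pass over those that are not, and their reading is None.
At some moment in a run one of pack_spare may be knocked a few centimetres aside while the robot is not near it.
Once in a run the grip may slacken for a moment while it holds something.
It also fails if it takes over 210 s, if anything falls off the work surface, if the arm or the gripper's body presses on something with over 40 N, if the wrist force passes 120 N, or if a joint passes its speed limit or range.

### The arm

A 7-joint arm with a two-finger parallel gripper is mounted at the origin on a cart in front of the work surface, level with it; the furniture and walls round the work are solid. World frame = base frame: x ahead of the robot, y to its left, z up, the work surface at z = 0. Lengths are in m, angles in rad, forces in N, time in s.
With the tool pointing down it reaches from about 0.4 to 0.85 m from the base axis. Payload 4.5 kg.
Tool frame: the origin (TCP) lies on the centre line of the jaws, within the pads' length; the fingertips stand r.tip_extent ahead of it and the grasp point (between the pads) is the TCP (r.tip_extent is the distance from the TCP to the fingertips, in m); z points along the fingers, y is the line along which they close (so a half turn about z gives the same grasp; the last joint's range is limited). The gripper opens to 88 mm and grips with 3 to 60 N. Pads are 18 mm wide; open, the fingers measure 123 mm over their backs; the gripper's body (75 mm by 187 mm) begins 45 mm behind the grasp point.
Start: joints at [1.267, 0.689, -0.195, 1.565, 0.157, 0.902, -0.215], TCP at [0.207, -0.59, 0.221] pointing down, gripper open.
Joint ranges: [-3.01, 3.01], [-0.46, 2.08], [-1.47, 1.51], [0.13, 2.56], [-1, 4.14], [0.04, 2.09], [-2.66, 2.66]. Speed limits (rad/s): [2.57, 2.57, 3.14, 3.14, 3.14, 3.14, 3.14].

### API

Orientations are given as a unit quaternion [x, y, z, w].
In Python, from plant import sensors, vision, finish_job, r gives the robot as it stands. The module is installed in compiled form; this text tells all that it offers.
- The arm moves only by the tool step_arm, never from a script. Its argument "steps" is a list of rows, each a list of 2 entries, a list of its own where there are three numbers: the shift along the tool's x, y, z in cm, then the turn, a rotation vector about the tool's x, y, z in degrees. A call has 1 to 12 rows; each row shifts and turns the commanded pose from where the row before left it, along the tool's axes as they then stand; what a row does not reach is not made up. A row lasts 1/8 s, in which the tool goes at most 62.5 mm and 10.7 degrees, less where a joint would pass 70% of its speed; a pose out of reach is approached as far as the arm can. A call with a gripper value outside its range is refused whole. "claw" is the opening, from -1 (shut) to 1 (fully open), set as the call begins (left out, the last holds). The fingers move at their own pace and stop on an object; "grip_force" is the grip in N (left out, the last holds). Time passes only in rows, so rows that do not move let the fingers close. It gives the time, the measured TCP pose, the force, the opening and the grip force at its end, in the units of the state.
- sensors.get_state(): the state, without advancing time (a new reading comes with each control period).
- vision.snapshot(name): name is "side" or "top" or "wrist"; returns a dict with "img" (420x560x3 uint8, red, green, blue), "fx", "fy", "cx", "cy" (pixels), "k1" (the pictures are not rectified: a ray, as slopes to the right and down, at radius r is drawn at 1 + k1 r^2 times it, then the intrinsics apply), "position" and "rotation" of the camera in the world. Camera axes: x right, y down, z forward; pixel columns grow to the right and rows downward; lengths in m; the calibration is good to about 2 mm. A picture is of the moment at which its call begins. There is no depth.
- finish_job(): hands the job in; it is judged then, once.
The state is a dict: "clock": time; "q": joint angles; "qd": joint speeds; "joint_torque": joint torques, N m; "tool_pos": TCP position; "eef_rot": TCP orientation; "contact_force": force on the tool from outside, world axes, zero at the start; "moment": the same for the moment, N m; "opening": opening from 0.0 (shut) to 1.0 (fully open); "finger_force": force on a finger pad.
Only numpy, scipy, OpenCV 4.12 (cv2) and the standard library are available. Lean on these libraries where they do the work, as an engineer would, in place of code of your own. Each camera call takes 0.05 s, during which the arm holds its last target. There are 200 camera calls.

## Working session

There is one attempt and no reset: what is moved stays moved. The work goes in short steps, Python scripts to look and compute and a tool call to move; the robot and the scene stay as the last step left them, time stands still between calls to the robot, and variables do not carry over. Pictures are saved under pics/ and viewed, at most 14 in all, crops included, and the job is handed in when it is done.

Besides the shell and the picture viewer there is one more tool, called after ">>>" as name(argument=value, ...) on one line, values as JSON. step_arm: Moves the arm, as the interface text tells. Its arguments: {"type":"object","properties":{"steps":{"type":"array"},"claw":{"type":"number"},"grip_force":{"type":"number"}},"required":["steps"]}

```bash
mkdir -p pics
cat > h.py <<'E'
import numpy as np, cv2
from scipy.spatial.transform import Rotation as R
from plant import sensors, vision, finish_job, r
def rot(s):
    m=np.array(s["rotation"]); return m if m.shape==(3,3) else R.from_quat(m).as_matrix()
def snap(n,f=None):
    s=vision.snapshot(n)
    if f: cv2.imwrite('pics/'+f+'.png',s["img"][:,:,::-1])
    return s
def ray(s,u,v):
    K=np.array([[s["fx"],0,s["cx"]],[0,s["fy"],s["cy"]],[0,0,1.]])
    p=cv2.undistortPoints(np.array([[[u,v]]],float),K,np.array([s["k1"],0,0,0,0.]))[0,0]
    return np.array(s["position"]),rot(s)@np.array([p[0],p[1],1])
def onz(s,u,v,z):
    o,d=ray(s,u,v); return o+d*(z-o[2])/d[2]
def proj(s,P):
    c=rot(s).T@(np.array(P)-np.array(s["position"])); x,y=c[0]/c[2],c[1]/c[2]; k=1+s["k1"]*(x*x+y*y)
    return s["fx"]*x*k+s["cx"], s["fy"]*y*k+s["cy"]
def st():
    s=sensors.get_state(); print({k:np.round(s[k],3).tolist() for k in("clock","q","tool_pos","eef_rot","contact_force","opening")}); return s
E
python3 - <<'E'
from h import *
s=st(); print(r.tip_extent, R.from_quat(s["eef_rot"]).as_matrix().round(3))
for n in("top","side","wrist"):
    c=snap(n,n+'0'); print(n,np.round(c["position"],3),rot(c).round(2).tolist(),c["fx"],c["k1"])
E
```

```text
{'clock': 0.0, 'q': [1.267, 0.69, -0.194, 1.566, 0.157, 0.903, -0.215], 'tool_pos': [0.207, -0.589, 0.22], 'eef_rot': [0.986, 0.168, -0.0, -0.001], 'contact_force': [0.488, -0.219, -0.409], 'opening': 1.0}
0.019 [[ 0.943  0.331 -0.001]
 [ 0.331 -0.943  0.002]
 [-0.    -0.002 -1.   ]]
top [ 0.434 -0.161  1.019] [[0.01, -0.99, 0.16], [-1.0, -0.01, 0.01], [-0.01, -0.16, -0.99]] 454.4963343628842 -0.15623659052001365
side [ 0.486 -0.746  0.668] [[0.99, -0.11, 0.12], [-0.16, -0.68, 0.72], [0.0, -0.73, -0.69]] 410.2623465680713 -0.11561969043278628
wrist [ 0.273 -0.566  0.385] [[0.33, -0.91, -0.25], [-0.94, -0.32, -0.09], [-0.0, 0.27, -0.96]] 327.4199139002636 -0.07257279617495586
```

View pics/top0.png

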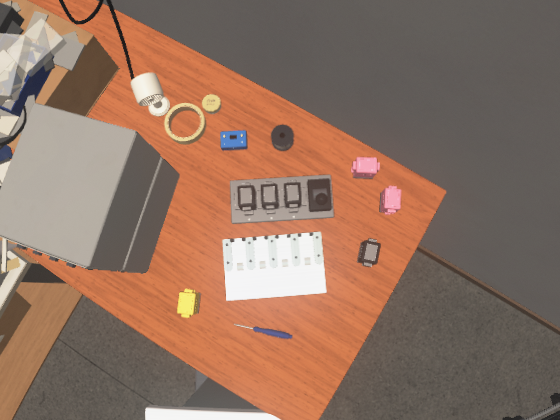

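View pics/side0.png

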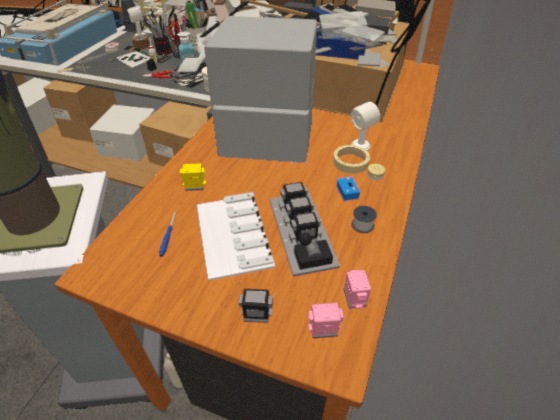

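Run:
```python
import cv2
i=cv2.imread('pics/top0.png')[165:315,215:405]
cv2.imwrite('pics/c1.png',cv2.resize(i,None,fx=4,fy=4,interpolation=cv2.INTER_CUBIC))
```

```text
(no output)
```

View pics/c1.png

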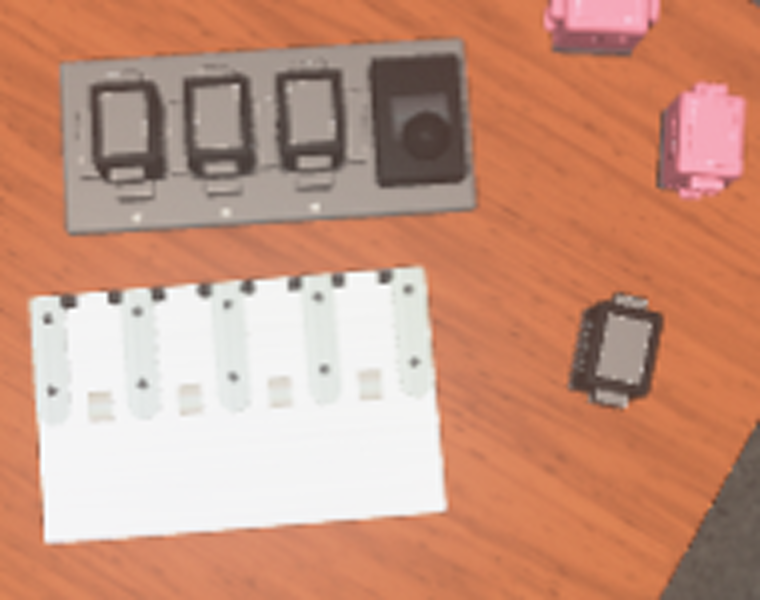

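Run:
```python
from h import *
s=snap("top")
def P(x,y,z): return onz(s,215+x/4,165+y/4,z)
def fr(name,pts,z):
    a=np.array([P(x,y,z) for x,y in pts])
    fl,frr,br,bl=a; ydir=(fl-frr)+(bl-br); xdir=(bl-fl)+(br-frr)
    yaw=np.degrees(np.arctan2(-ydir[0],ydir[1])); yx=np.degrees(np.arctan2(xdir[1],xdir[0]))
    print(name,a.mean(0).round(4),'yaw',yaw.round(2),yx.round(2),'L',np.linalg.norm(fl-frr).round(4),np.linalg.norm(fl-bl).round(4)); return a.mean(0),yaw
fc,cy=fr('carrier',[(45,543),(446,512),(424,267),(30,297)],.008)
gc,gy=fr('charger',[(68,233),(475,208),(464,40),(62,62)],.010)
def T(c,yaw,x,y): 
    return c[:2]+R.from_euler('z',yaw,degrees=True).as_matrix()[:2,:2]@[x,y]
o=T(fc,cy,0.0065,0); print('carrier origin',o)
# detents via image
for u,v in[(101,403),(190,396),(280,388),(370,382)]: print('det',P(u,v,.009).round(4))
for u,v in[(137,217),(226,212),(315,207)]: print('led',P(u,v,.011).round(4))
print('packtops'); 
for u,v in[(126,122),(217,115),(309,109),(627,349)]: print(P(u,v,.058+(.01 if u<600 else 0)).round(4))
for u,v in [(630,300),(611,400)]: print('spare btn',P(u,v,.043))
print('ball',P(425,133,.072),P(425,133,.078))
```

```text
carrier [ 0.4707 -0.1257  0.008 ] yaw 5.17 5.25 L 0.2216 0.1367
charger [ 0.6222 -0.1409  0.01  ] yaw 4.03 3.66 L 0.229 0.0985
carrier origin [ 0.47713262 -0.12510172]
det [ 0.4702 -0.0509  0.009 ]
det [ 0.4749 -0.1002  0.009 ]
det [ 0.48  -0.15   0.009]
det [ 0.4839 -0.1998  0.009 ]
led [ 0.5744 -0.0686  0.011 ]
led [ 0.5778 -0.1185  0.011 ]
led [ 0.5812 -0.1683  0.011 ]
packtops
[ 0.6176 -0.0666  0.068 ]
[ 0.6219 -0.1151  0.068 ]
[ 0.6257 -0.1642  0.068 ]
[ 0.5001 -0.3343  0.058 ]
spare btn [ 0.52767253 -0.33899978  0.043     ]
spare btn [ 0.47369714 -0.32807408  0.043     ]
ball [ 0.61265215 -0.22578607  0.072     ] [ 0.61152165 -0.22537542  0.078     ]
```

>>> step_arm(steps=[[[0,0,0],[0,0,-10.6]],[[0,0,0],[0,0,-10.6]],[[0,0,0],[0,0,-10.6]],[[0,0,0],[0,0,-10.6]],[[0,0,0],[0,0,-10.6]],[[0,0,0],[0,0,-10.6]],[[0,0,0],[0,0,-10.6]],[[0,0,0],[0,0,-0.4]]], claw=-1)

```text
clock: 1.2
tool_pos: [0.2068, -0.5896, 0.2208]
eef_rot: [0.683, 0.73, 0.0, -0.0]
contact_force: [-0.0, 0.1, 0.2]
opening: 0.115
finger_force: 0.0
```

>>> step_arm(steps=[[[3.4,3.8,0],[0,0,0]],[[3.4,3.8,0],[0,0,0]],[[3.4,3.8,0],[0,0,0]],[[3.4,3.8,0],[0,0,0]],[[3.4,3.8,0],[0,0,0]],[[3.4,3.8,0],[0,0,0]],[[3.4,3.8,0],[0,0,0]],[[3.4,3.8,0],[0,0,0]],[[3.4,3.8,0],[0,0,0]],[[3.4,3.8,0],[0,0,0]],[[0,0,0],[0,0,0]]])

```text
clock: 2.58
tool_pos: [0.5662, -0.2186, 0.2215]
eef_rot: [0.681, 0.733, 0.002, 0.0]
contact_force: [-0.8, -0.7, 0.4]
opening: 0.001
finger_force: 0.0
```

```bash
cat >> h.py <<'E'
def to(t,yaw=None):
    "tool-frame cm shift to world target t, and turn about tool z to tool-y yaw"
    s=sensors.get_state(); m=R.from_quat(s["eef_rot"]).as_matrix(); ty=np.degrees(np.arctan2(m[1,1],m[0,1]))
    print('pos',np.round(s["tool_pos"],4),'yaw',ty.round(2),'tilt',m[:,2].round(4),'F',np.round(s["contact_force"],1),'op',round(s["opening"],3),'t',round(s["clock"],2))
    print(' shift cm',((m.T@(np.array(t)-s["tool_pos"]))*100).round(2), '' if yaw is None else ('turn z',round(ty-yaw,2)))
E
python3 - <<'E'
from h import *
to([.56,-.226,.081],3.9); st(); snap("wrist","w1")
E
```

```text
pos [ 0.5662 -0.2186  0.2215] yaw 4.22 tilt [ 0.0032  0.0033 -1.    ] F [-0.8 -0.7  0.4] op 0.001 t 2.58
 shift cm [-0.73 -0.72 14.04] ('turn z', np.float64(0.32))
{'clock': 2.575, 'q': [0.584, 0.7, -0.519, 1.614, 0.404, 0.934, -0.002], 'tool_pos': [0.566, -0.219, 0.221], 'eef_rot': [0.681, 0.733, 0.002, 0.0], 'contact_force': [-0.81, -0.682, 0.382], 'opening': 0.001}
```

View pics/w1.png

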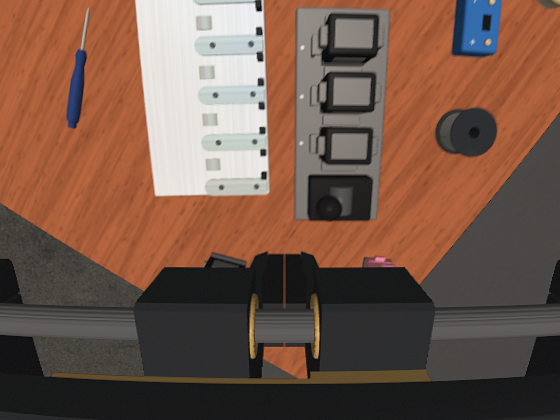

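>>> step_arm(steps=[[[-0.7,-0.7,3],[0,0,0.3]],[[0,0,4],[0,0,0]],[[0,0,4],[0,0,0]],[[0,0,3],[0,0,0]],[[0,0,0],[0,0,0]]])

```text
clock: 3.25
tool_pos: [0.5533, -0.2332, 0.0791]
eef_rot: [0.685, 0.728, -0.002, -0.002]
contact_force: [-0.0, -0.1, 0.8]
opening: 0.005
finger_force: 0.0
```

>>> step_arm(steps=[[[0,1,0],[0,0,0]],[[0,1,0],[0,0,0]],[[0,0.8,0],[0,0,0]],[[0,0.7,0],[0,0,0]],[[0,0.7,0],[0,0,0]],[[0,0.7,0],[0,0,0]],[[0,0,0],[0,0,0]]])

```text
clock: 4.12
tool_pos: [0.6058, -0.2284, 0.0811]
eef_rot: [0.684, 0.729, 0.0, 0.0]
contact_force: [-0.2, -0.4, 0.0]
opening: 0.006
finger_force: 0.0
```

>>> step_arm(steps=[[[0,0.6,0],[0,0,0]],[[0,0.5,0],[0,0,0]],[[0,0.3,0],[0,0,0]],[[0,0,0],[0,0,0]],[[0,0,0],[0,0,0]]])

```text
clock: 4.75
tool_pos: [0.619, -0.2278, 0.0811]
eef_rot: [0.684, 0.729, -0.0, -0.0]
contact_force: [-0.1, 0.3, -0.3]
opening: 0.006
finger_force: 0.0
```

Run:
```python
from h import *
a=snap("top")["img"][165:235,300:345]; b=snap("wrist")["img"][:,:]
cv2.imwrite('pics/t2.png',np.hstack([cv2.resize(a,(270,420),interpolation=2),b[:,30:]])[:,:,::-1])
```

```text
(no output)
```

View pics/t2.png

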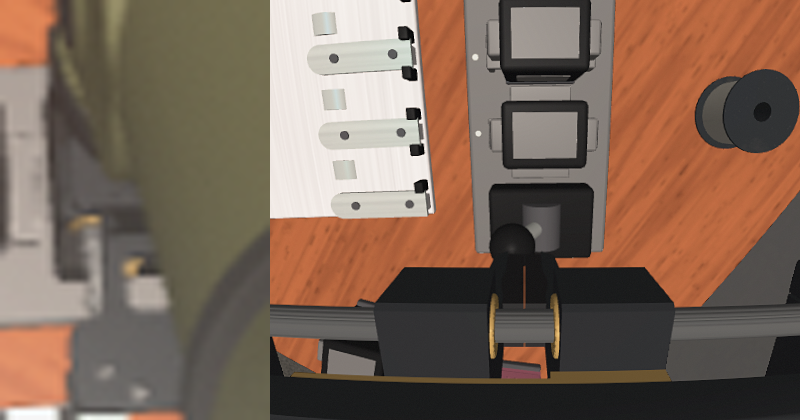

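Run:
```python
from h import *
s=snap("wrist")
print(onz(s,273,242,.072),onz(s,273,242,.06), 'cam',s["position"])
# known points check: LED of sockets 1/2 and block corners; spare
for u,v in [(208,133),(205,57)]: print('led',onz(s,u,v,.011))
print('tip proj',proj(s,[.619,-.2278,.062]), proj(s,[.619,-.2188,.062]), proj(s,[.619,-.2188,.081]))
```

```text
[ 0.61372792 -0.22340485  0.072     ] [ 0.61358849 -0.2278794   0.06      ] cam [ 0.6157457  -0.15865455  0.24564948]
led [ 0.56302417 -0.16810753  0.011     ]
led [ 0.56028524 -0.11817509  0.011     ]
tip proj (np.float64(281.94380218005506), np.float64(243.58978431202362)) (np.float64(282.89400026803776), np.float64(229.29793597389488)) (np.float64(282.78819015039335), np.float64(240.39044802416257))
```

Run:
```python
from h import *
s=snap("wrist")
cv2.imwrite('pics/w3.png',cv2.resize(cv2.convertScaleAbs(s["img"][170:320,190:370],alpha=2.2)[:,:,::-1],None,fx=4,fy=4,interpolation=2))
```

```text
(no output)
```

View pics/w3.png

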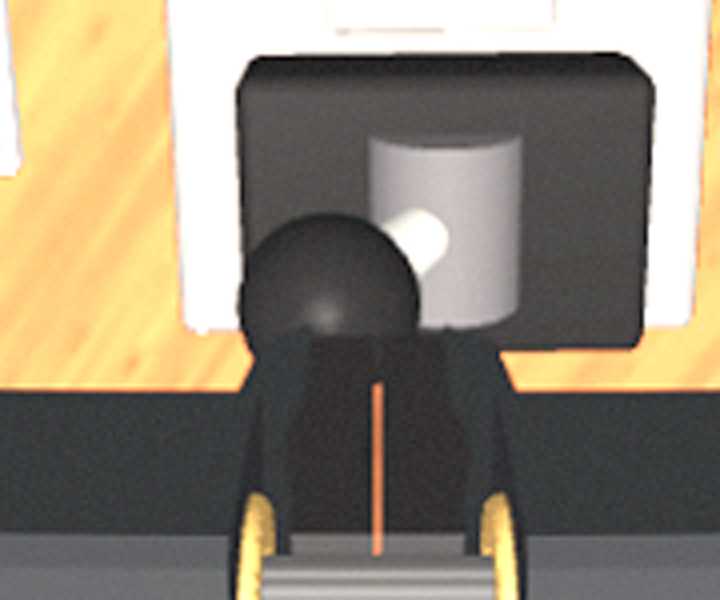

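Run:
```python
from h import *
s=snap("side")
print(proj(s,[.613,-.225,.072]),proj(s,[.619,-.228,.062]),proj(s,[.619,-.228,.081]))
cv2.imwrite('pics/s3.png',cv2.resize(cv2.convertScaleAbs(s["img"][150:300,240:400],alpha=2)[:,:,::-1],None,fx=4,fy=4,interpolation=2))
```

```text
(np.float64(305.7995717560454), np.float64(239.4407293079585)) (np.float64(308.89709293600464), np.float64(243.62225490827754)) (np.float64(309.33608021496974), np.float64(237.10237648980404))
```

View pics/s3.png

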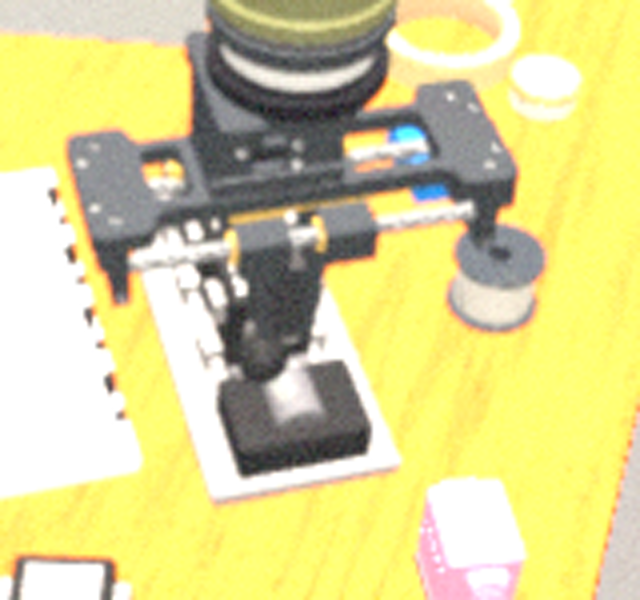

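>>> step_arm(steps=[[[0,-2,0],[0,0,0]],[[0,-2,0],[0,0,0]],[[0,-1.8,0],[0,0,0]],[[0,0,0.9],[0,0,0]],[[0,0,0.8],[0,0,0]],[[0,0,0],[0,0,0]]])

```text
clock: 5.75
tool_pos: [0.5616, -0.2309, 0.0631]
eef_rot: [0.684, 0.729, 0.0, -0.0]
contact_force: [0.0, -0.3, -0.2]
opening: 0.003
finger_force: 0.0
```

>>> step_arm(steps=[[[0,1.0,0],[0,0,0]],[[0,1.0,0],[0,0,0]],[[0,1,0],[0,0,0]],[[0,0.8,0],[0,0,0]],[[0,0,0],[0,0,0]]])

```text
clock: 6.38
tool_pos: [0.5986, -0.229, 0.0661]
eef_rot: [0.684, 0.729, -0.001, -0.0]
contact_force: [-8.0, 0.7, 16.0]
opening: 0.005
finger_force: 8.1
```

Run:
```python
from h import *
to([.619,-.228,.065]); s=snap("wrist"); print(proj(s,[.613,-.2245,.072]),proj(s,[.643,-.2225,.072]))
a=cv2.resize(cv2.convertScaleAbs(s["img"][170:320,190:370],alpha=2.2)[:,:,::-1],(480,400))
s=snap("side")
b=cv2.resize(cv2.convertScaleAbs(s["img"][190:290,270:350],alpha=2)[:,:,::-1],(320,400))
cv2.imwrite('pics/m4.png',np.hstack([a,b]))
```

```text
pos [ 0.5986 -0.229   0.0661] yaw 3.65 tilt [-0.0024 -0.0011 -1.    ] F [-8.   0.7 16. ] op 0.005 t 6.38
 shift cm [-0.03  2.04  0.1 ] 
(np.float64(309.82706102340126), np.float64(254.23424779861256)) (np.float64(367.19309037544156), np.float64(253.975334682986))
```

View pics/m4.png

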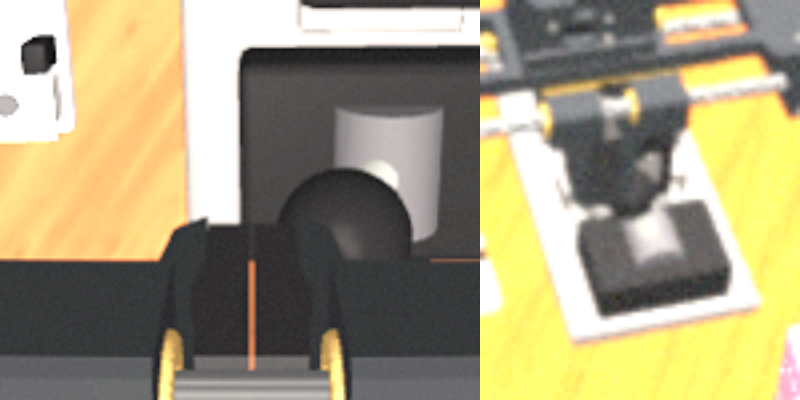

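>>> step_arm(steps=[[[0,0,-1],[0,0,0]],[[0,-2,-1],[0,0,0]],[[0,-2,0],[0,0,0]],[[0,0,0],[0,0,0]]])

```text
clock: 6.98
tool_pos: [0.5585, -0.2322, 0.0844]
eef_rot: [0.684, 0.729, -0.001, -0.0]
contact_force: [0.7, -0.4, 0.3]
opening: 0.004
finger_force: 0.0
```

Run:
```python
from h import *
to([.56,-.228,.065]); s=snap("wrist","w5"); print(r.tip_extent, s["position"])
g=cv2.cvtColor(s["img"],cv2.COLOR_RGB2GRAY)
t=snap("top","t5")
# project known (top-derived) points
for n,p in dict(led1=[.5778,-.1185,.011],led2=[.5812,-.1683,.011],ccorner=[0.5363,-.2296,.008],chcorner=[.5658,-.2534,.01]).items(): print(n,np.round(proj(s,p),1))
i=s["img"].copy()
for p in ([.5778,-.1185,.011],[.5812,-.1683,.011],[.613,-.225,.072]):
    u,v=proj(s,p); cv2.circle(i,(int(u),int(v)),4,(255,0,0),1)
cv2.imwrite('pics/w5a.png',i[:,:,::-1])
```

```text
pos [ 0.5585 -0.2322  0.0844] yaw 3.62 tilt [-9.e-04 -6.e-04 -1.e+00] F [ 0.7 -0.4  0.3] op 0.004 t 6.97
 shift cm [0.41 0.17 1.94] 
0.019 [ 0.55548861 -0.16293955  0.24887301]
led1 [321.2  58.8]
led2 [319.9 133.8]
ccorner [253.5 212.1]
chcorner [290.  244.5]
```

View pics/w5a.png

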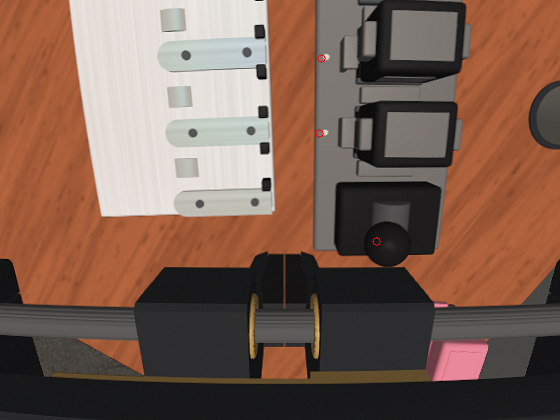

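Run:
```python
from h import *
to([.44,-.285,.06])
```

```text
pos [ 0.5606 -0.2315  0.0844] yaw 3.66 tilt [ 0.0017  0.     -1.    ] F [0.5 0.5 0.6] op 0.002 t 7.08
 shift cm [ -4.57 -12.38   2.42]
```

>>> step_arm(steps=[[[-1.5,-4,0],[0,0,0]],[[-1.5,-4,0],[0,0,0]],[[-1.6,-4.4,0],[0,0,0]],[[0,0,2],[0,0,0]],[[0,0,2],[0,0,0]],[[0,0,0],[0,0,0]],[[0,0,0],[0,0,0]]])

```text
clock: 7.95
tool_pos: [0.4397, -0.2853, 0.0445]
eef_rot: [0.684, 0.73, 0.0, 0.001]
contact_force: [-0.3, 0.3, -0.0]
opening: 0.004
finger_force: 0.0
```

>>> step_arm(steps=[[[0,0,0.4],[0,0,0]],[[0,0,0.4],[0,0,0]],[[0,0,0.4],[0,0,0]],[[0,0,0],[0,0,0]]])

```text
clock: 8.45
tool_pos: [0.4383, -0.2853, 0.0318]
eef_rot: [0.684, 0.729, -0.0, -0.0]
contact_force: [-0.1, -0.1, -0.4]
opening: 0.005
finger_force: 0.0
```

>>> step_arm(steps=[[[0,0,0.4],[0,0,0]],[[0,0,0.4],[0,0,0]],[[0,0,0],[0,0,0]]])

```text
clock: 8.82
tool_pos: [0.4383, -0.2853, 0.0238]
eef_rot: [0.684, 0.729, -0.0, -0.0]
contact_force: [0.9, 0.4, -0.3]
opening: 0.01
finger_force: 0.0
```

>>> step_arm(steps=[[[0,0,0.3],[0,0,0]],[[0,0,0],[0,0,0]]])

```text
clock: 9.07
tool_pos: [0.4384, -0.2854, 0.021]
eef_rot: [0.684, 0.729, -0.0, -0.0]
contact_force: [0.4, 0.3, 1.1]
opening: 0.011
finger_force: 0.0
```

>>> step_arm(steps=[[[0,0,0.2],[0,0,0]],[[0,0,0],[0,0,0]]])

```text
clock: 9.32
tool_pos: [0.4385, -0.2854, 0.019]
eef_rot: [0.684, 0.729, -0.0, -0.0]
contact_force: [-0.5, -0.1, -0.0]
opening: 0.003
finger_force: 0.0
```

>>> step_arm(steps=[[[0,0,0.2],[0,0,0]],[[0,0,0],[0,0,0]]])

```text
clock: 9.57
tool_pos: [0.4384, -0.2853, 0.017]
eef_rot: [0.684, 0.729, -0.0, -0.0]
contact_force: [-0.2, 0.5, -0.2]
opening: 0.004
finger_force: 0.0
```

Run:
```python
from h import *
to([.44,-.285,.06])
s=snap("side"); p=proj(s,[.4385,-.2854,0]); print(p); u,v=map(int,p)
a=cv2.resize(cv2.convertScaleAbs(s["img"][v-70:v+30,u-60:u+60],alpha=2)[:,:,::-1],(600,500),interpolation=2)
cv2.circle(a,(300,350),5,(0,0,255),1)
cv2.imwrite('pics/s6.png',a)
```

```text
pos [ 0.4384 -0.2853  0.017 ] yaw 3.66 tilt [-1.e-04  0.e+00 -1.e+00] F [-0.2  0.5 -0.2] op 0.004 t 9.57
 shift cm [ 0.02  0.16 -4.3 ] 
(np.float64(221.41946718433613), np.float64(297.8088367853632))
```

View pics/s6.png

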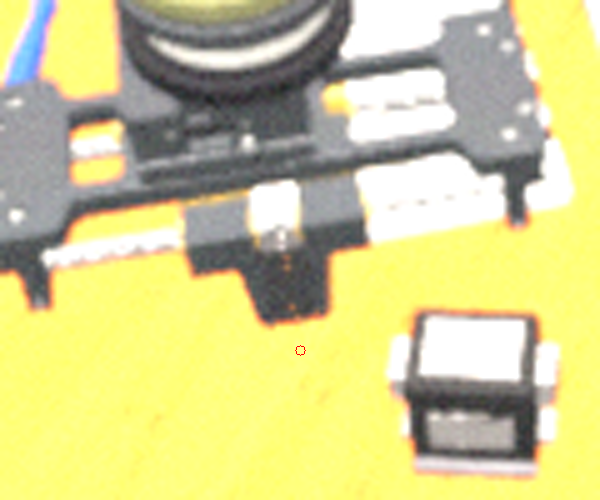

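>>> step_arm(steps=[[[0,0,0.4],[0,0,0]],[[0,0,0.4],[0,0,0]],[[0,0,0],[0,0,0]]])

```text
clock: 10.0
tool_pos: [0.4382, -0.2852, 0.0087]
eef_rot: [0.684, 0.729, -0.0, -0.0]
contact_force: [0.7, -0.8, -0.2]
opening: 0.004
finger_force: 0.0
```

>>> step_arm(steps=[[[0,0,0.3],[0,0,0]],[[0,0,0],[0,0,0]]])

```text
clock: 10.25
tool_pos: [0.4384, -0.2853, 0.0059]
eef_rot: [0.684, 0.729, -0.0, -0.0]
contact_force: [-0.5, -0.3, 0.0]
opening: 0.006
finger_force: 0.0
```

>>> step_arm(steps=[[[0,0,0.2],[0,0,0]],[[0,0,0],[0,0,0]]])

```text
clock: 10.5
tool_pos: [0.4384, -0.2854, 0.004]
eef_rot: [0.684, 0.729, -0.0, -0.0]
contact_force: [0.1, 0.8, 0.4]
opening: 0.007
finger_force: 0.0
```

>>> step_arm(steps=[[[0,0,0.2],[0,0,0]],[[0,0,0],[0,0,0]]])

```text
clock: 10.75
tool_pos: [0.4384, -0.2853, 0.002]
eef_rot: [0.684, 0.729, -0.0, -0.0]
contact_force: [0.6, 0.6, 0.1]
opening: 0.004
finger_force: 0.0
```

>>> step_arm(steps=[[[0,0,0.2],[0,0,0]],[[0,0,0],[0,0,0]]])

```text
clock: 11.0
tool_pos: [0.4384, -0.2854, -0.0]
eef_rot: [0.684, 0.729, -0.0, -0.0]
contact_force: [0.0, 1.1, 0.6]
opening: 0.002
finger_force: 0.0
```

>>> step_arm(steps=[[[0,0,0.2],[0,0,0]],[[0,0,0],[0,0,0]]])

```text
clock: 11.25
tool_pos: [0.4384, -0.2854, -0.002]
eef_rot: [0.684, 0.729, -0.0, -0.0]
contact_force: [-0.4, 1.0, 0.0]
opening: 0.008
finger_force: 0.0
```

>>> step_arm(steps=[[[0,0,0.2],[0,0,0]],[[0,0,0],[0,0,0]]])

```text
clock: 11.5
tool_pos: [0.4384, -0.2853, -0.004]
eef_rot: [0.684, 0.729, -0.0, -0.0]
contact_force: [-0.7, 0.2, 0.1]
opening: 0.005
finger_force: 0.0
```

>>> step_arm(steps=[[[0,0,0.2],[0,0,0]],[[0,0,0],[0,0,0]]])

```text
clock: 11.75
tool_pos: [0.4384, -0.2854, -0.006]
eef_rot: [0.684, 0.729, -0.0, -0.0]
contact_force: [0.3, 0.7, 0.7]
opening: 0.005
finger_force: 0.0
```

>>> step_arm(steps=[[[0,0,0.2],[0,0,0]],[[0,0,0],[0,0,0]]])

```text
clock: 12.0
tool_pos: [0.4384, -0.2853, -0.008]
eef_rot: [0.684, 0.729, -0.0, -0.0]
contact_force: [-0.2, 0.2, -0.9]
opening: 0.003
finger_force: 0.0
```

>>> step_arm(steps=[[[0,0,0.2],[0,0,0]],[[0,0,0],[0,0,0]]])

```text
clock: 12.25
tool_pos: [0.4384, -0.2854, -0.01]
eef_rot: [0.684, 0.729, -0.0, -0.0]
contact_force: [-0.2, 0.1, -0.5]
opening: 0.003
finger_force: 0.0
```

```bash
cat >> h.py <<'E'
def tipv(s,u):
    "lowest dark finger pixel rows in side view near column u"
    g=s["img"].max(2); out=[]
    for c in range(int(u)-8,int(u)+9,2):
        col=g[200:320,c]; d=np.where(col<70)[0]; out.append((c,int(d.max()+200) if len(d) else None))
    return out
E
python3 - <<'E'
from h import *
s=snap("side"); print(tipv(s,220)); 
for z in(-.03,-.01,0,.01,.02): print(z,np.round(proj(s,[.4385,-.2944,z]),1))
E
```

```text
[(212, 291), (214, 297), (216, 298), (218, 298), (220, 298), (222, 297), (224, 297), (226, 297), (228, 286)]
-0.03 [223.3 310.2]
-0.01 [222.2 304.6]
0 [221.7 301.7]
0.01 [221.1 298.8]
0.02 [220.5 295.8]
```

>>> step_arm(steps=[[[0,0,0.4],[0,0,0]],[[0,0,0.2],[0,0,0]],[[0,0,0],[0,0,0]]])

```text
clock: 12.68
tool_pos: [0.4383, -0.2853, -0.0161]
eef_rot: [0.684, 0.729, -0.0, -0.0]
contact_force: [0.6, -0.1, 0.2]
opening: 0.006
finger_force: 0.0
```

>>> step_arm(steps=[[[0,0,0.2],[0,0,0]],[[0,0,0],[0,0,0]]])

```text
clock: 12.92
tool_pos: [0.4386, -0.2854, -0.0171]
eef_rot: [0.684, 0.729, -0.0, 0.0]
contact_force: [-1.2, 0.3, 8.1]
opening: 0.004
finger_force: 3.9
```

>>> step_arm(steps=[[[0,0,0.2],[0,0,0]],[[0,0,0],[0,0,0]]])

```text
clock: 13.18
tool_pos: [0.4386, -0.2855, -0.0172]
eef_rot: [0.684, 0.729, -0.0, 0.001]
contact_force: [-3.4, 2.4, 28.7]
opening: 0.009
finger_force: 14.0
```

>>> step_arm(steps=[[[0,0,-1],[0,0,0]],[[0,0,-3],[0,0,0]],[[0,0,-2.6],[0,0,0]],[[1.6,4,0],[0,0,0]],[[1.6,4,0],[0,0,0]],[[1.7,4.2,0],[0,0,0]],[[0,0,0],[0,0,0]],[[0,0,0],[0,0,0]]])

```text
clock: 14.18
tool_pos: [0.5558, -0.2293, 0.0457]
eef_rot: [0.684, 0.729, -0.001, -0.001]
contact_force: [0.5, -1.3, -0.5]
opening: 0.006
finger_force: 0.0
```

>>> step_arm(steps=[[[0.2,0.5,0.4],[0,0,0]],[[0,0.8,0],[0,0,0]],[[0,0.8,0],[0,0,0]],[[0,0.8,0],[0,0,0]],[[0,0.8,0],[0,0,0]],[[0,0.8,0],[0,0,0]],[[0,0,0],[0,0,0]]])

```text
clock: 15.05
tool_pos: [0.6032, -0.2237, 0.0422]
eef_rot: [0.684, 0.729, 0.001, 0.001]
contact_force: [-0.5, -0.6, 0.8]
opening: 0.006
finger_force: 0.0
```

>>> step_arm(steps=[[[0,0.5,0],[0,0,0]],[[0,0.4,0],[0,0,0]],[[0,0.3,0],[0,0,0]],[[0,0,0],[0,0,0]]])

```text
clock: 15.55
tool_pos: [0.6145, -0.2229, 0.0421]
eef_rot: [0.684, 0.729, 0.0, 0.0]
contact_force: [-0.2, -0.9, 0.2]
opening: 0.003
finger_force: 0.0
```

```bash
cat >> h.py <<'E'
def ball(s):
    "dark low-chroma ball on block in wrist view: print bright stem/boss? use crop"
E
python3 - <<'E'
from h import *
to([.56,-.226,.043])
a=snap("wrist")["img"]; b=snap("side")["img"]
A=cv2.resize(cv2.convertScaleAbs(a[150:300,170:400],alpha=2.2),(460,300)); B=cv2.resize(cv2.convertScaleAbs(b[180:280,260:360],alpha=2),(300,300),interpolation=2)
cv2.imwrite('pics/m7.png',np.hstack([A,B])[:,:,::-1])
E
```

```text
pos [ 0.6145 -0.2229  0.0421] yaw 3.66 tilt [ 1.1e-03  1.0e-04 -1.0e+00] F [-0.2 -0.9  0.2] op 0.003 t 15.55
 shift cm [ 0.04 -5.46 -0.09]
```

View pics/m7.png

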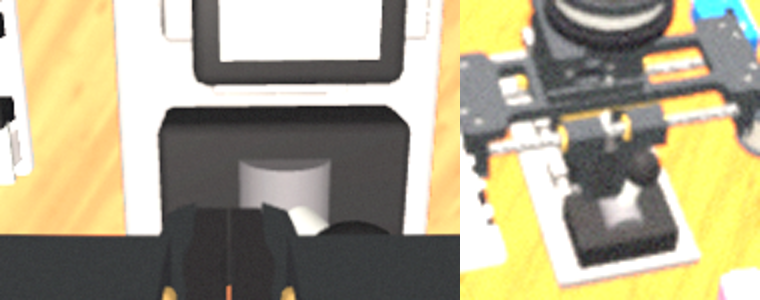

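>>> step_arm(steps=[[[0,0.3,0],[0,0,0]],[[0,0.3,0],[0,0,0]],[[0,0.3,0],[0,0,0]],[[0,0,0],[0,0,0]]])

```text
clock: 16.15
tool_pos: [0.623, -0.2225, 0.0419]
eef_rot: [0.684, 0.729, 0.0, 0.0]
contact_force: [-0.1, 0.3, -0.0]
opening: 0.007
finger_force: 0.4
```

Run:
```python
from h import *
s=snap("side"); print(onz(s,321.7,236,.072),onz(s,305.5,239,.072))
```

```text
[ 0.64563468 -0.22099693  0.072     ] [ 0.61264604 -0.223778    0.072     ]
```

>>> step_arm(steps=[[[0,0.3,0],[0,0,0]],[[0,0,0],[0,0,0]]])

```text
clock: 16.45
tool_pos: [0.6244, -0.2224, 0.0419]
eef_rot: [0.684, 0.729, -0.001, -0.001]
contact_force: [-4.8, 0.3, 1.7]
opening: 0.006
finger_force: 2.5
```

>>> step_arm(steps=[[[0,0.3,0],[0,0,0]],[[0,0,0],[0,0,0]]])

```text
clock: 16.7
tool_pos: [0.6244, -0.2225, 0.0418]
eef_rot: [0.684, 0.729, -0.003, -0.003]
contact_force: [-10.6, 1.4, 6.3]
opening: 0.009
finger_force: 5.8
```

>>> step_arm(steps=[[[0,0.3,0],[0,0,0]],[[0,0,0],[0,0,0]]])

```text
clock: 16.95
tool_pos: [0.6244, -0.2225, 0.0417]
eef_rot: [0.684, 0.729, -0.006, -0.005]
contact_force: [-16.5, 1.4, 12.2]
opening: 0.005
finger_force: 9.1
```

>>> step_arm(steps=[[[0,-1.5,0],[0,0,0]],[[0,-3,0],[0,0,0]],[[0,-2.5,-3],[0,0,0]],[[0,0,-4],[0,0,0]],[[0,0,-4],[0,0,0]],[[0,0,0],[0,0,0]],[[0,0,0],[0,0,0]]], claw=1)

```text
clock: 17.82
tool_pos: [0.5624, -0.2264, 0.152]
eef_rot: [0.684, 0.729, 0.0, 0.0]
contact_force: [-0.6, -0.5, 0.0]
opening: 0.771
finger_force: 0.0
```

```bash
cat >> h.py <<'E'
def labels(s,z,box,lo=90,hi=190,amin=150):
    "grey labels on pack tops: centroid, angle"
    x0,y0,x1,y1=box; im=s["img"].astype(int); ch=im.max(2)-im.min(2); g=im.mean(2)
    m=((ch<25)&(g>lo)&(g<hi)).astype(np.uint8); k=np.zeros_like(m); k[y0:y1,x0:x1]=m[y0:y1,x0:x1]
    k=cv2.morphologyEx(k,cv2.MORPH_OPEN,np.ones((3,3),np.uint8))
    for c in cv2.findContours(k,cv2.RETR_EXTERNAL,cv2.CHAIN_APPROX_NONE)[0]:
        A=cv2.contourArea(c)
        if A<amin: continue
        rc=cv2.minAreaRect(c); P=np.array([onz(s,u,v,z)[:2] for u,v in cv2.boxPoints(rc)])
        e=[P[1]-P[0],P[2]-P[1]]; L=[np.linalg.norm(q) for q in e]; ang=[np.degrees(np.arctan2(q[1],q[0]))%180 for q in e]
        print('lab px',np.round(rc[0]),'area',A,'xy',P.mean(0).round(4),'sides',np.round(L,4),'ang',np.round(ang,1),'fill',round(A/(rc[1][0]*rc[1][1]),2))
E
python3 - <<'E'
from h import *
to([.626,-.164,.017],3.9)
s=snap("wrist","w8"); labels(s,.068,(0,0,560,250))
t=snap("top","t8"); labels(t,.068,(228,175,335,222),amin=60); labels(t,.058,(355,235,385,270),amin=60)
for p in ([.6176,-.0666,.068],[.6219,-.1151,.068],[.6257,-.1642,.068]): print(np.round(proj(s,p)), np.round(proj(t,p)))
E
```

```text
pos [ 0.5624 -0.2264  0.152 ] yaw 3.66 tilt [ 1.1e-03 -2.0e-04 -1.0e+00] F [-0.6 -0.5  0. ] op 0.771 t 17.82
 shift cm [ 5.83  6.73 13.51] ('turn z', np.float64(-0.24))
lab px [373. 210.] area 157.5 xy [ 0.6336 -0.2181] sides [0.0083 0.0147] ang [ 79.1 165.4] fill 0.84
lab px [232. 190.] area 1425.5 xy [ 0.5219 -0.2098] sides [0.0597 0.0161] ang [ 5.3 94.8] fill 0.9
lab px [202. 164.] area 242.0 xy [ 0.4991 -0.1906] sides [0.0137 0.0106] ang [ 3.3 90.5] fill 0.96
lab px [228. 137.] area 1035.0 xy [ 0.5179 -0.1694] sides [0.0601 0.0146] ang [ 3.3 93. ] fill 0.64
lab px [374. 139.] area 1383.5 xy [ 0.6272 -0.1638] sides [0.0344 0.0237] ang [ 4.3 98.4] fill 0.94
lab px [197. 109.] area 267.0 xy [ 0.4952 -0.1505] sides [0.0132 0.0113] ang [ 2.9 90.7] fill 0.93
lab px [375. 103.] area 1166.5 xy [ 0.6245 -0.1379] sides [0.0296 0.0536] ang [92.   1.3] fill 0.38
lab px [224.  81.] area 835.0 xy [ 0.5144 -0.1301] sides [0.0604 0.011 ] ang [ 4.6 94.7] fill 0.61
lab px [339.  70.] area 164.5 xy [ 0.596 -0.117] sides [0.0057 0.0156] ang [ 4.4 95.7] fill 0.89
lab px [378.  68.] area 1571.0 xy [ 0
[... 228 characters left out ...]
.0209] ang [93.9  3. ] fill 0.31
lab px [220.  19.] area 862.0 xy [ 0.51   -0.0885] sides [0.0591 0.0116] ang [ 5.2 95.9] fill 0.57
lab px [380.   5.] area 447.5 xy [ 0.6201 -0.0721] sides [0.0329 0.0065] ang [ 5.4 97. ] fill 0.95
lab px [330.  12.] area 206.0 xy [ 0.5861 -0.0793] sides [0.0083 0.0149] ang [ 4.5 95.2] fill 0.75
lab px [356. 114.] area 6229.0 xy [ 0.6127 -0.1524] sides [0.0715 0.167 ] ang [ 5.  98.5] fill 0.26
lab px [246. 196.] area 167.0 xy [ 0.6176 -0.0644] sides [0.0237 0.037 ] ang [90.6  1.5] fill 0.89
lab px [273. 199.] area 2565.0 xy [ 0.611  -0.1231] sides [0.0956 0.1808] ang [ 1.9 90.6] fill 0.69
[377.  -4.] [247. 195.]
[375.  70.] [269. 194.]
[372. 140.] [292. 192.]
```

>>> step_arm(steps=[[[2,2.2,0],[0,0,-0.3]],[[2,2.2,0],[0,0,0]],[[1.8,2.3,0],[0,0,0]],[[0,0,3],[0,0,0]],[[0,0,3],[0,0,0]],[[0,0,2],[0,0,0]],[[0,0,0],[0,0,0]],[[0,0,0],[0,0,0]]], claw=1)

```text
clock: 18.92
tool_pos: [0.6256, -0.164, 0.0728]
eef_rot: [0.682, 0.731, 0.0, 0.001]
contact_force: [0.3, -0.7, 0.5]
opening: 1.0
finger_force: 0.0
```

Run:
```python
from h import *
to([.6265,-.164,.017],4.2)
s=snap("wrist","w9"); labels(s,.068,(290,0,560,255))
t=snap("side","s9")
a=cv2.resize(cv2.convertScaleAbs(s["img"],alpha=1.6),(480,360)); b=cv2.resize(cv2.convertScaleAbs(t["img"][170:270,260:340],alpha=2),(288,360),interpolation=2)
cv2.imwrite('pics/m9.png',np.hstack([a,b])[:,:,::-1])
```

```text
pos [ 0.6256 -0.164   0.0728] yaw 3.95 tilt [ 0.0014 -0.     -1.    ] F [ 0.3 -0.7  0.5] op 1.0 t 18.93
 shift cm [-0.01  0.08  5.58] ('turn z', np.float64(-0.25))
lab px [330. 244.] area 159.5 xy [ 0.6519 -0.1571] sides [0.0044 0.0118] ang [ 3.9 96.4] fill 1.0
lab px [302. 244.] area 493.5 xy [ 0.6364 -0.1578] sides [0.0131 0.0123] ang [ 3.9 95.4] fill 0.98
lab px [304. 162.] area 1203.0 xy [ 0.6335 -0.1134] sides [0.0137 0.0237] ang [ 4.1 95.4] fill 0.97
lab px [304.  57.] area 1471.0 xy [ 0.6298 -0.0629] sides [0.0138 0.0237] ang [ 4.3 95.2] fill 0.98
lab px [325. 132.] area 7374.5 xy [ 0.6438 -0.1019] sides [0.033  0.1235] ang [ 4.7 97.1] fill 0.43
```

View pics/m9.png

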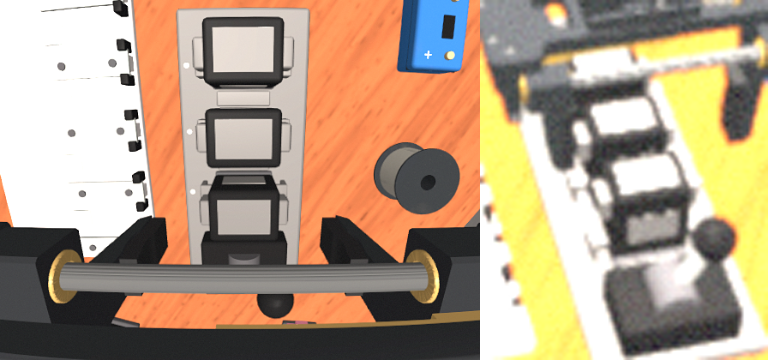

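Run:
```python
from h import *
s=snap("side")
for dx in(-.044,-.0615,.044,.0615):
  for dy in (-.009,.009): print(dx,dy,np.round((np.array(proj(s,[.6256+dx,-.164+dy+dx*.07,.0898]))-[260,170])*3.6+[480,0]))
```

```text
-0.044 -0.009 [573. 170.]
-0.044 0.009 [568. 147.]
-0.0615 -0.009 [542. 175.]
-0.0615 0.009 [538. 152.]
0.044 -0.009 [726. 145.]
0.044 0.009 [718. 124.]
0.0615 -0.009 [755. 140.]
0.0615 0.009 [747. 119.]
```

>>> step_arm(steps=[[[0,0.1,2],[0,0,0]],[[0,0,2],[0,0,0]],[[0,0,1.6],[0,0,0]],[[0,0,0],[0,0,0]],[[0,0,0],[0,0,0]]])

```text
clock: 19.7
tool_pos: [0.6262, -0.1638, 0.0161]
eef_rot: [0.682, 0.731, 0.0, 0.0]
contact_force: [0.4, -0.0, 0.8]
opening: 0.999
finger_force: 0.0
```

>>> step_arm(steps=[[[0,0,0],[0,0,0]],[[0,0,0],[0,0,0]],[[0,0,0],[0,0,0]],[[0,0,0],[0,0,0]],[[0,0,0],[0,0,0]],[[0,0,0],[0,0,0]]], claw=-1, grip_force=40)

```text
clock: 20.45
tool_pos: [0.6261, -0.164, 0.0165]
eef_rot: [0.682, 0.731, 0.0, 0.0]
contact_force: [-1.2, 0.0, 4.5]
opening: 0.522
finger_force: 40.0
```

>>> step_arm(steps=[[[0,0,-0.5],[0,0,0]],[[0,0,-0.5],[0,0,0]],[[0,0,-1],[0,0,0]],[[0,0,0],[0,0,0]]])

```text
clock: 20.95
tool_pos: [0.6267, -0.164, 0.0371]
eef_rot: [0.682, 0.731, 0.001, 0.001]
contact_force: [0.2, -0.0, -2.5]
opening: 0.517
finger_force: 40.0
```

>>> step_arm(steps=[[[0,0,-2],[0,0,0]],[[0,0,-2],[0,0,0]],[[0,0,-2],[0,0,0]],[[0,0,0],[0,0,0]]])

```text
clock: 21.45
tool_pos: [0.6277, -0.1641, 0.0988]
eef_rot: [0.682, 0.731, 0.001, 0.002]
contact_force: [0.4, -0.2, -2.2]
opening: 0.516
finger_force: 40.0
```

Run:
```python
from h import *
to([.44,-.2,.05],5.2)
s=snap("wrist","w10"); labels(s,.068,(290,0,560,255))
```

```text
pos [ 0.6277 -0.1641  0.0988] yaw 3.94 tilt [ 4.8e-03 -7.0e-04 -1.0e+00] F [ 0.4 -0.2 -2.2] op 0.516 t 21.45
 shift cm [ -2.29 -18.99   4.79] ('turn z', np.float64(-1.26))
lab px [299. 156.] area 719.0 xy [ 0.6345 -0.113 ] sides [0.0105 0.0235] ang [ 4. 95.] fill 1.0
lab px [300.  66.] area 836.0 xy [ 0.6308 -0.0631] sides [0.0105 0.0233] ang [ 4.2 94.8] fill 1.0
lab px [319. 136.] area 7197.5 xy [ 0.6459 -0.1057] sides [0.0317 0.1348] ang [ 4.6 96.6] fill 0.54
```

>>> step_arm(steps=[[[0,-3,0],[0,0,-0.4]],[[0,-3,0],[0,0,-0.4]],[[0.2,-3,0],[0,0,-0.4]],[[0.4,-3,1],[0,0,0]],[[0.8,-3,1.4],[0,0,0]],[[1,-3,1.4],[0,0,0]],[[0,-0.8,1],[0,0,0]],[[0,0,0],[0,0,0]],[[0,0,0],[0,0,0]]])

```text
clock: 22.62
tool_pos: [0.4376, -0.1556, 0.0482]
eef_rot: [0.675, 0.738, 0.001, 0.001]
contact_force: [0.6, 0.2, -3.1]
opening: 0.519
finger_force: 40.0
```

Run:
```python
from h import *
to([.4396,-.1536,.03],5.2)
s=snap("wrist","w11")
# where the carrier features should be, then find grey blobs at floor level
c=np.array([.4771,-.1251]); x=np.array([.9959,.0906]); y=np.array([-.0906,.9959])
for n,yy in((0,.075),(1,.025)):
    print(n,np.round(proj(s,[*(c+yy*y),.009]),1))
labels(s,.009,(150,0,560,260),lo=100,hi=225,amin=80)
```

```text
pos [ 0.4376 -0.1556  0.0482] yaw 5.16 tilt [ 1.5e-03  1.0e-04 -1.0e+00] F [ 0.6  0.2 -3.1] op 0.519 t 22.62
 shift cm [0.18 0.21 1.82] ('turn z', np.float64(-0.04))
0 [353.8  66.9]
1 [350. 153.]
lab px [350. 130.] area 52525.5 xy [ 0.476  -0.0918] sides [0.1395 0.1619] ang [  6.5 102.8] fill 0.83
```

View pics/w11.png

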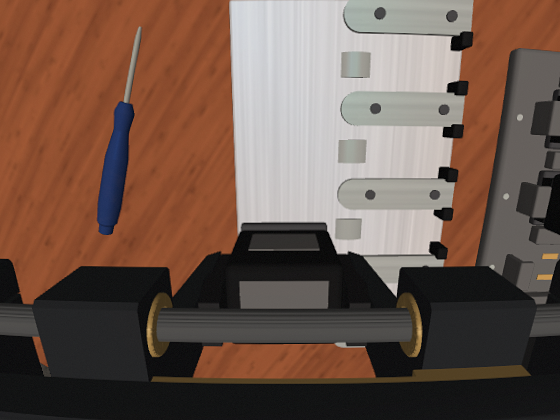

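Run:
```python
from h import *
s=snap("wrist")
t=sensors.get_state()["tool_pos"]; o=np.array(t[:2]); a=np.radians(5.2); x=np.array([np.cos(a),np.sin(a)]); y=np.array([-x[1],x[0]])
f=lambda u,v,z:(lambda d:np.round([d@x*1000,d@y*1000],1))(onz(s,u,v,z)[:2]-o)
for n,u,v,z in(('d0',355,64,.009),('d1',351,151,.009),('d2',348,229,.009),('sc01',375,108,.0185),('sc01b',444,109,.0185),('sc12',370,194,.0185),('sc12b',435,194,.0185),('footL',243,224,.042),('footR',327,224,.042)): print(n,f(u,v,z))
```

```text
d0 [ 42.9 103.5]
d1 [42.8 53.1]
d2 [43.5  2.5]
sc01 [53.6 78.3]
sc01b [94.2 78.5]
sc12 [53.8 28. ]
sc12b [94.5 28.1]
footL [-21.   16.3]
footR [24.9 16.2]
```

Run:
```python
from h import *
s=snap("wrist"); i=s["img"]
print([(v,i[v,280:290].mean(0).astype(int).tolist()) for v in range(216,236)])
print([(v,int(i[v,280:290].mean())) for v in range(244,316,2)])
t=sensors.get_state()["tool_pos"]; print(t)
for z,v in((.042,222),(.042,224),(.0995,281),(.0995,308)): print(z,v,(onz(s,285,v,z)-t)[:2]*1000)
```

```text
[(216, [202, 197, 196]), (217, [202, 196, 196]), (218, [201, 196, 195]), (219, [202, 197, 196]), (220, [204, 199, 198]), (221, [186, 182, 181]), (222, [117, 115, 114]), (223, [26, 24, 25]), (224, [48, 46, 47]), (225, [62, 59, 59]), (226, [66, 63, 64]), (227, [69, 66, 66]), (228, [70, 67, 68]), (229, [63, 61, 61]), (230, [38, 36, 36]), (231, [7, 7, 7]), (232, [9, 9, 9]), (233, [21, 20, 20]), (234, [42, 40, 39]), (235, [50, 48, 46])]
[(244, 47), (246, 47), (248, 51), (250, 67), (252, 9), (254, 11), (256, 11), (258, 11), (260, 11), (262, 10), (264, 14), (266, 18), (268, 20), (270, 22), (272, 22), (274, 23), (276, 22), (278, 22), (280, 27), (282, 97), (284, 96), (286, 96), (288, 96), (290, 96), (292, 97), (294, 96), (296, 96), (298, 96), (300, 95), (302, 96), (304, 96), (306, 96), (308, 79), (310, 35), (312, 50), (314, 55)]
[ 0.43743613 -0.15580979  0.04838256]
0.042 222 [ 0.46365227 17.49522493]
0.042 224 [ 0.56743807 16.35813428]
0.0995 281 [ 0.71805708 11.3577664 ]
0.0995 308 [ 1.78984041 -0.3724271 ]
```

>>> step_arm(steps=[[[0.34,0,1],[0,0,0]],[[0,0,1.2],[0,0,0]],[[0,0,0.8],[0,0,0]],[[0,0,0.3],[0,0,0]],[[0,0,0],[0,0,0]],[[0,0,0],[0,0,0]]])

```text
clock: 23.52
tool_pos: [0.4363, -0.1524, 0.0154]
eef_rot: [0.675, 0.738, 0.0, 0.0]
contact_force: [0.1, 0.3, -2.4]
opening: 0.519
finger_force: 40.0
```

```bash
cat >> h.py <<'E'
def inhand(c0=280,c1=290):
    "wrist: foot edge row of held pack"
    s=snap("wrist"); col=s["img"][:,c0:c1].mean((1,2)); v=next(v for v in range(150,300) if col[v]<110)
    t=sensors.get_state()["tool_pos"]; print('foot edge v',v,'pack y rel tcp mm',((onz(s,285,v,t[2]-.0063)-t)[1]*1000-18).round(1)); return s
E
python3 - <<'E'
from h import *
to([.4396,-.1536,.0143],5.2); s=inhand()
E
```

```text
pos [ 0.4363 -0.1524  0.0154] yaw 5.15 tilt [ 6.e-04 -1.e-04 -1.e+00] F [ 0.1  0.3 -2.4] op 0.519 t 23.52
 shift cm [-0.15  0.32  0.11] ('turn z', np.float64(-0.05))
foot edge v 222 pack y rel tcp mm -0.5
```

>>> step_arm(steps=[[[0,0,0.1],[0,0,0]],[[0,0.5,0],[0,0,0]],[[0,0.5,0],[0,0,0]],[[0,0.4,0],[0,0,0]],[[0,0,0],[0,0,0]]])

```text
clock: 24.2
tool_pos: [0.4454, -0.1521, 0.0146]
eef_rot: [0.675, 0.738, -0.003, -0.002]
contact_force: [-5.3, -1.2, 5.4]
opening: 0.523
finger_force: 40.0
```

>>> step_arm(steps=[[[0,0.5,0],[0,0,0]],[[0,0.5,0],[0,0,0]],[[0,0,0],[0,0,0]]])

```text
clock: 24.58
tool_pos: [0.4489, -0.1521, 0.0148]
eef_rot: [0.675, 0.737, -0.008, -0.005]
contact_force: [-16.2, 0.2, 19.6]
opening: 0.517
finger_force: 40.0
```

>>> step_arm(steps=[[[0,-1,0],[0,0,0]],[[0,-1,0],[0,0,0]],[[0,-0.5,-0.1],[0,0,0]],[[0,0,0],[0,0,0]],[[0,0,0],[0,0,0]]])

```text
clock: 25.2
tool_pos: [0.4354, -0.1523, 0.0149]
eef_rot: [0.675, 0.738, 0.0, 0.0]
contact_force: [-0.9, 0.3, -3.0]
opening: 0.519
finger_force: 40.0
```

Run:
```python
from h import *
to([.4396,-.1536,.0143],5.2); s=inhand(); cv2.imwrite('pics/w12.png',s["img"][:,:,::-1])
i=s["img"]; t=sensors.get_state()["tool_pos"]; a=np.radians(5.2); x=np.array([np.cos(a),np.sin(a)]); y=np.array([-x[1],x[0]])
# sample along carrier-y at x=60,70,80 mm ahead on plane z=.0185, find rail edges by saturation/green tint
for X in (58,66,74,82):
    row=[]
    for Y in np.arange(-10,100,1.0):
        p=np.array(t[:2])+x*X/1000+y*Y/1000; u,v=proj(s,[*p,.0185]); 
        if 0<=v<419 and 0<=u<559: q=i[int(round(v)),int(round(u))].astype(int); row.append((int(Y),int(q[0])))
    print(X,[r for r in row][:110:1] if X==66 else '')
    r_=np.array([b for _,b in row]); Ys=[a for a,_ in row]; d=np.diff(r_); print([(Ys[k],int(d[k])) for k in range(len(d)) if abs(d[k])>14])
```

```text
pos [ 0.4354 -0.1523  0.0149] yaw 5.17 tilt [ 2.e-04  1.e-04 -1.e+00] F [-0.9  0.3 -3. ] op 0.519 t 25.2
 shift cm [-0.17  0.4   0.06] ('turn z', np.float64(-0.03))
foot edge v 222 pack y rel tcp mm -0.5
58 
[(14, -21), (15, -22), (21, -34), (22, -61), (25, 84), (33, -66), (34, 110), (65, -38), (72, -19), (73, -78), (76, 74), (84, 45)]
66 [(-10, 16), (-9, 14), (-8, 13), (-7, 11), (-6, 10), (-5, 49), (-4, 193), (-3, 193), (-2, 194), (-1, 194), (0, 189), (1, 190), (2, 191), (3, 192), (4, 194), (5, 188), (6, 188), (7, 191), (8, 191), (9, 194), (10, 187), (11, 189), (12, 190), (13, 192), (14, 191), (15, 171), (16, 153), (17, 154), (18, 153), (19, 155), (20, 155), (21, 154), (22, 155), (23, 156), (24, 153), (25, 151), (26, 151), (27, 153), (28, 158), (29, 160), (30, 160), (31, 158), (32, 156), (33, 155), (34, 84), (35, 187), (36, 186), (37, 187), (38, 189), (39, 190), (40, 185), (41, 187), (42, 186), (43, 189), (44, 190), (45, 184), (46, 187), (47, 187), (48, 187), (49, 189), (50, 186), (51, 185), (52, 187), (53, 187), (54, 188), (55, 190), (56, 186), (57, 186), (58, 188), (59, 189), (60, 190), (61, 186), (62, 187), (63, 187), (64, 189), (65, 184), (66, 154), (67, 154), (68, 153), (69, 153), (70, 156), (71, 155), (72, 155), (73, 156), (74, 157), (75, 154), (76, 151), (77, 155), (78, 159), (79, 161), (80, 161), (81, 159), (82, 157), (83, 153), (84, 161), (85, 192), (86, 191), (87, 188), (88, 188), (89, 189), (90, 190), (91, 190), (92, 191), (93, 190), (94, 190), (95, 189), (96, 190), (97, 190), (98, 191), (99, 188)]
[(-6, 39), (-5, 144), (14, -20), (15, -18), (33, -71), (34, 103), (65, -30), (84, 31)]
74 
[(-6, 33), (-5, 150), (14, -15), (15, -20), (33, -75), (34, 110), (65, -24), (83, 16), (84, 22)]
82 
[(-6, 153), (-5, 41), (14, -17), (15, -27), (33, -77), (34, 119), (64, -27), (65, -17), (84, 37)]
```

>>> step_arm(steps=[[[0,1,0],[0,0,0]],[[0,1,0],[0,0,0]],[[0,0.5,0],[0,0,0]],[[0,0.5,0],[0,0,0]],[[0,0.3,0],[0,0,0]],[[0,0,0],[0,0,0]]])

```text
clock: 26.0
tool_pos: [0.4685, -0.1494, 0.0152]
eef_rot: [0.675, 0.738, 0.0, 0.0]
contact_force: [-2.1, -0.9, 0.2]
opening: 0.516
finger_force: 40.0
```

>>> step_arm(steps=[[[0,0.4,0],[0,0,0]],[[0,0,0],[0,0,0]]])

```text
clock: 26.25
tool_pos: [0.4725, -0.149, 0.0152]
eef_rot: [0.675, 0.738, 0.0, 0.0]
contact_force: [-1.5, -0.6, 0.5]
opening: 0.519
finger_force: 40.0
```

>>> step_arm(steps=[[[0,0.8,0],[0,0,0]],[[0,0.8,0],[0,0,0]],[[0,0.8,0],[0,0,0]],[[0,0.6,0],[0,0,0]],[[0,0,0],[0,0,0]]])

```text
clock: 26.88
tool_pos: [0.5037, -0.1461, 0.0153]
eef_rot: [0.675, 0.738, 0.001, 0.001]
contact_force: [-0.1, -0.4, 0.6]
opening: 0.517
finger_force: 40.0
```

>>> step_arm(steps=[[[0,0.4,0],[0,0,0]],[[0,0.4,0],[0,0,0]],[[0,0,0],[0,0,0]]])

```text
clock: 27.25
tool_pos: [0.5108, -0.1454, 0.015]
eef_rot: [0.675, 0.738, 0.001, 0.0]
contact_force: [0.9, 0.5, -2.3]
opening: 0.519
finger_force: 40.0
```

>>> step_arm(steps=[[[0,0.3,0],[0,0,0]],[[0,0,0],[0,0,0]]])

```text
clock: 27.5
tool_pos: [0.5117, -0.1454, 0.0149]
eef_rot: [0.675, 0.738, -0.001, -0.001]
contact_force: [-3.1, -0.4, -1.3]
opening: 0.515
finger_force: 40.0
```

>>> step_arm(steps=[[[0,0.3,0],[0,0,0]],[[0,0,0],[0,0,0]]])

```text
clock: 27.75
tool_pos: [0.5117, -0.1456, 0.0147]
eef_rot: [0.675, 0.738, -0.003, -0.002]
contact_force: [-7.9, -0.1, 1.0]
opening: 0.519
finger_force: 40.0
```

>>> step_arm(steps=[[[0,0.3,0],[0,0,0]],[[0,0,0],[0,0,0]]])

```text
clock: 28.0
tool_pos: [0.5118, -0.1456, 0.0148]
eef_rot: [0.675, 0.738, -0.005, -0.004]
contact_force: [-12.1, 1.0, 7.5]
opening: 0.521
finger_force: 40.0
```

>>> step_arm(steps=[[[0,-0.5,0],[0,0,0]],[[0,0,0],[0,0,0]]])

```text
clock: 28.25
tool_pos: [0.5117, -0.1455, 0.0149]
eef_rot: [0.675, 0.738, -0.002, -0.001]
contact_force: [-5.5, 0.5, 0.1]
opening: 0.519
finger_force: 40.0
```

>>> step_arm(steps=[[[0,0,0],[0,0,0]],[[0,0,0],[0,0,0]],[[0,0,0],[0,0,0]],[[0,0,0],[0,0,0]],[[0,0,0],[0,0,0]],[[0,0,-2],[0,0,0]],[[0,0,-3],[0,0,0]],[[0,0,-3],[0,0,0]],[[0,0,0],[0,0,0]],[[0,0,0],[0,0,0]]], claw=1)

```text
clock: 29.5
tool_pos: [0.5135, -0.1454, 0.0946]
eef_rot: [0.675, 0.738, -0.0, -0.0]
contact_force: [0.2, -0.1, 0.1]
opening: 1.0
finger_force: 0.0
```

Run:
```python
from h import *
to([.6226,-.1137,.017],4.1); s=snap("wrist","w13"); labels(s,.068,(300,0,560,255))
for z in(.066,):labels(s,z,(150,150,420,260))
```

```text
pos [ 0.5135 -0.1454  0.0946] yaw 5.15 tilt [-5.e-04 -2.e-04 -1.e+00] F [ 0.2 -0.1  0.1] op 1.0 t 29.5
 shift cm [ 2.18 11.15  7.76] ('turn z', np.float64(1.05))
lab px [304. 238.] area 213.5 xy [ 0.5267 -0.1432] sides [0.0043 0.0216] ang [ 5.2 96.3] fill 0.92
lab px [419. 202.] area 159.0 xy [ 0.5944 -0.1142] sides [0.0154 0.0048] ang [ 94.2 178.5] fill 0.83
lab px [465. 206.] area 1816.5 xy [ 0.6239 -0.114 ] sides [0.0236 0.0344] ang [99.4  2.7] fill 0.9
lab px [396. 191.] area 238.0 xy [ 0.5789 -0.1089] sides [0.0152 0.0065] ang [ 94.3 179.9] fill 0.88
lab px [310. 184.] area 400.0 xy [ 0.5273 -0.1094] sides [0.0123 0.0144] ang [ 5.3 96.8] fill 0.79
lab px [448. 160.] area 942.0 xy [ 0.6075 -0.0875] sides [0.0102 0.0488] ang [95.2  1.1] fill 0.68
lab px [403. 120.] area 288.5 xy [ 0.576 -0.068] sides [0.0154 0.0069] ang [94.7  1.7] fill 0.86
lab px [429. 120.] area 212.0 xy [ 0.5909 -0.0658] sides [0.0154 0.0052] ang [94.   0.6] fill 0.86
lab px [312. 116.] area 492.0 xy [ 0.5236 -0.0705] sides [0.0128 0.0147] ang [ 5.4 96.7] fill 0.79
lab px [477. 122.] area 2164.5 xy [ 0.6202 -0
[... 848 characters left out ...]
88
lab px [167. 213.] area 274.0 xy [ 0.4416 -0.1365] sides [0.0039 0.047 ] ang [ 9.5 94.5] fill 0.58
lab px [156. 211.] area 523.0 xy [ 0.4346 -0.1356] sides [0.0066 0.0544] ang [11.3 96.2] fill 0.57
lab px [209. 213.] area 437.0 xy [ 0.4674 -0.134 ] sides [0.0049 0.0595] ang [ 6.3 93.2] fill 0.57
lab px [272. 177.] area 2293.0 xy [ 0.5044 -0.1079] sides [0.0571 0.0239] ang [ 6.9 98.6] fill 0.59
lab px [389. 204.] area 3480.5 xy [ 0.5774 -0.1194] sides [0.0357 0.0697] ang [  5.7 101.5] fill 0.53
lab px [238. 155.] area 230.0 xy [ 0.4834 -0.0964] sides [0.014  0.0058] ang [ 4.9 93.7] fill 0.96
lab px [183. 205.] area 1028.0 xy [ 0.4516 -0.1309] sides [0.0097 0.0695] ang [ 9.4 95.7] fill 0.57
```

>>> step_arm(steps=[[[0.7,4,0],[0,0,0.5]],[[0.7,4,0],[0,0,0.5]],[[0.75,3.2,0],[0,0,0]],[[0,0,0],[0,0,0]],[[0,0,0],[0,0,0]]])

```text
clock: 30.18
tool_pos: [0.622, -0.1151, 0.0938]
eef_rot: [0.681, 0.732, -0.001, -0.001]
contact_force: [-0.4, 0.0, 0.4]
opening: 1.002
finger_force: 0.0
```

Run:
```python
from h import *
to([.6229,-.1141,.0165],4.1)
```

```text
pos [ 0.622  -0.1151  0.0938] yaw 4.16 tilt [-3.2e-03 -7.0e-04 -1.0e+00] F [-0.4  0.   0.4] op 1.002 t 30.18
 shift cm [0.1  0.12 7.73] ('turn z', np.float64(0.06))
```

>>> step_arm(steps=[[[0.1,0.1,2.5],[0,0,0]],[[0,0,2.5],[0,0,0]],[[0,0,2],[0,0,0]],[[0,0,0.7],[0,0,0]],[[0,0,0],[0,0,0]],[[0,0,0],[0,0,0]]])

```text
clock: 30.92
tool_pos: [0.6253, -0.1137, 0.019]
eef_rot: [0.681, 0.732, 0.0, 0.001]
contact_force: [-0.4, 1.1, 0.1]
opening: 0.998
finger_force: 0.0
```

>>> step_arm(steps=[[[0,0,0],[0,0,0]],[[0,0,0],[0,0,0]],[[0,0,0],[0,0,0]],[[0,0,0],[0,0,0]],[[0,0,0],[0,0,0]],[[0,0,0],[0,0,0]]], claw=-1, grip_force=40)

```text
clock: 31.68
tool_pos: [0.6234, -0.1139, 0.0182]
eef_rot: [0.681, 0.732, -0.001, -0.001]
contact_force: [-4.8, 0.2, 5.4]
opening: 0.515
finger_force: 40.0
```

>>> step_arm(steps=[[[0,0,-0.5],[0,0,0]],[[0,0,-0.5],[0,0,0]],[[0,0,-1],[0,0,0]],[[0,0,0],[0,0,0]]])

```text
clock: 32.17
tool_pos: [0.6268, -0.1134, 0.0397]
eef_rot: [0.681, 0.732, 0.002, 0.002]
contact_force: [-0.2, -0.4, -2.4]
opening: 0.519
finger_force: 40.0
```

>>> step_arm(steps=[[[0,0,-3],[0,0,0]],[[0,0,-3],[0,0,0]],[[0,-4,0],[0,0,-0.5]],[[0.3,-4,0],[0,0,-0.5]],[[0.8,-4,0],[0,0,0]],[[0.8,-4,2],[0,0,0]],[[0.5,-3.2,2.4],[0,0,0]],[[0,0,0],[0,0,0]],[[0,0,0],[0,0,0]]])

```text
clock: 33.3
tool_pos: [0.4335, -0.1055, 0.0545]
eef_rot: [0.674, 0.738, 0.001, 0.001]
contact_force: [0.1, 0.6, -2.2]
opening: 0.521
finger_force: 40.0
```

```bash
cat >> h.py <<'E'
def rails(z=.0185,X=70,yaw=5.2,under=.0063):
    "carrier-y positions (mm, rel. to TCP) of brightness edges along a line X mm ahead at rail-top height; and the held foot edge"
    s=snap("wrist"); i=s["img"]; t=np.array(sensors.get_state()["tool_pos"]); a=np.radians(yaw); x=np.array([np.cos(a),np.sin(a)]); y=np.array([-x[1],x[0]])
    Ys=np.arange(-8,110,.5); g=[]
    for Y in Ys:
        u,v=proj(s,[*(t[:2]+x*X/1000+y*Y/1000),z]); g.append(float(i[int(np.clip(v,0,419)),int(np.clip(u,0,559)),0]))
    d=np.array(g[2:])-np.array(g[:-2]); print('edges',[(float(Ys[k+1]),int(d[k])) for k in range(1,len(d)-1) if abs(d[k])>18 and abs(d[k])>=abs(d[k-1]) and abs(d[k])>=abs(d[k+1])])
    col=i[:,280:290].mean((1,2)); v=next((v for v in range(180,300) if col[v]<110),None)
    if v: print('foot',v,'pack y rel',round(float((onz(s,285,v,t[2]-under)[:2]-t[:2])@y*1000-18),2))
    return s
E
python3 - <<'E'
from h import *
to([.4309,-.1025,.0162],5.2); rails(under=.0082)
E
```

```text
pos [ 0.4335 -0.1055  0.0545] yaw 5.2 tilt [ 3.6e-03  5.0e-04 -1.0e+00] F [ 0.1  0.6 -2.2] op 0.521 t 33.3
 shift cm [ 0.32 -0.25  3.83] ('turn z', np.float64(0.0))
edges [(18.0, -38), (36.5, -22), (38.0, 71), (68.0, -36), (87.5, -36)]
foot 222 pack y rel -1.05
```

>>> step_arm(steps=[[[0.36,-0.2,1.2],[0,0,0]],[[0,0,1.2],[0,0,0]],[[0,0,1],[0,0,0]],[[0,0,0.3],[0,0,0]],[[0,0,0],[0,0,0]],[[0,0,0],[0,0,0]]])

```text
clock: 34.1
tool_pos: [0.4306, -0.1027, 0.0179]
eef_rot: [0.675, 0.738, 0.001, 0.0]
contact_force: [0.0, -1.0, -1.0]
opening: 0.517
finger_force: 40.0
```

Run:
```python
from h import *
to([.4309,-.1025,.0162],5.2); rails(under=.0082)
```

```text
pos [ 0.4306 -0.1027  0.0179] yaw 5.13 tilt [ 1.1e-03  5.0e-04 -1.0e+00] F [ 0. -1. -1.] op 0.517 t 34.1
 shift cm [0.02 0.03 0.17] ('turn z', np.float64(-0.07))
edges [(-7.0, 183), (14.5, -43), (34.5, 99), (65.0, -47)]
foot 222 pack y rel -1.19
```

>>> step_arm(steps=[[[0.05,0,0.17],[0,0,0]],[[0,1,0],[0,0,0]],[[0,1,0],[0,0,0]],[[0,0.5,0],[0,0,0]],[[0,0.5,0],[0,0,0]],[[0,0.3,0],[0,0,0]],[[0,0,0],[0,0,0]]])

```text
clock: 35.02
tool_pos: [0.4579, -0.1002, 0.0162]
eef_rot: [0.675, 0.738, -0.004, -0.002]
contact_force: [-8.4, 0.6, 9.7]
opening: 0.514
finger_force: 40.0
```

>>> step_arm(steps=[[[0,0.5,0],[0,0,0]],[[0,0,0],[0,0,0]]])

```text
clock: 35.28
tool_pos: [0.464, -0.0998, 0.0162]
eef_rot: [0.675, 0.738, -0.003, -0.001]
contact_force: [-6.5, -0.5, 7.5]
opening: 0.518
finger_force: 40.0
```

>>> step_arm(steps=[[[0,0.8,0],[0,0,0]],[[0,0.8,0],[0,0,0]],[[0,0.8,0],[0,0,0]],[[0,0.8,0],[0,0,0]],[[0,0.6,0],[0,0,0]],[[0,0,0],[0,0,0]]])

```text
clock: 36.02
tool_pos: [0.5022, -0.0966, 0.0162]
eef_rot: [0.675, 0.738, -0.003, -0.001]
contact_force: [-2.6, 0.6, 4.2]
opening: 0.518
finger_force: 40.0
```

>>> step_arm(steps=[[[0,0.4,0],[0,0,0]],[[0,0.4,0],[0,0,0]],[[0,0,0],[0,0,0]]])

```text
clock: 36.4
tool_pos: [0.5066, -0.0961, 0.0163]
eef_rot: [0.675, 0.738, -0.006, -0.003]
contact_force: [-14.0, -0.2, 17.3]
opening: 0.516
finger_force: 40.0
```

>>> step_arm(steps=[[[0,0.3,-0.1],[0,0,0]],[[0,0,0],[0,0,0]]])

```text
clock: 36.65
tool_pos: [0.5071, -0.0961, 0.0164]
eef_rot: [0.675, 0.738, -0.007, -0.004]
contact_force: [-16.4, -0.8, 13.2]
opening: 0.523
finger_force: 40.0
```

>>> step_arm(steps=[[[0,-0.6,-0.1],[0,0,0]],[[0,0,0],[0,0,0]]])

```text
clock: 36.9
tool_pos: [0.507, -0.0956, 0.0174]
eef_rot: [0.675, 0.738, -0.003, -0.002]
contact_force: [-6.5, -0.8, 2.2]
opening: 0.519
finger_force: 40.0
```

>>> step_arm(steps=[[[0,0,0],[0,0,0]],[[0,0,0],[0,0,0]],[[0,0,0],[0,0,0]],[[0,0,0],[0,0,0]],[[0,0,0],[0,0,0]],[[0,0,-2],[0,0,0]],[[0,0,-3],[0,0,0]],[[0,0,-3],[0,0,0]],[[0,0,0],[0,0,0]],[[0,0,0],[0,0,0]]], claw=1)

```text
clock: 38.15
tool_pos: [0.5099, -0.0951, 0.0973]
eef_rot: [0.675, 0.738, -0.0, -0.001]
contact_force: [-0.1, 0.3, -0.1]
opening: 1.0
finger_force: 0.0
```

Run:
```python
from h import *
to([.6195,-.0642,.0175],4.1); s=snap("wrist","w14"); labels(s,.068,(420,120,560,255),amin=900);labels(s,.066,(200,200,350,260),amin=900)
```

```text
pos [ 0.5099 -0.0951  0.0973] yaw 5.14 tilt [-0.0014  0.     -1.    ] F [-0.1  0.3 -0.1] op 1.0 t 38.15
 shift cm [ 2.1  11.21  7.97] ('turn z', np.float64(1.04))
lab px [446. 242.] area 941.0 xy [ 0.6155 -0.0891] sides [0.0157 0.035 ] ang [101.9   5. ] fill 0.77
lab px [462. 205.] area 1795.0 xy [ 0.6203 -0.0639] sides [0.0354 0.0236] ang [  5.6 104.9] fill 0.91
lab px [453. 151.] area 1820.0 xy [ 0.6069 -0.032 ] sides [0.02   0.0432] ang [ 92.3 178.7] fill 0.76
lab px [278. 237.] area 1747.5 xy [ 0.5077 -0.0957] sides [0.0331 0.0228] ang [ 5.2 96.2] fill 0.97
```

>>> step_arm(steps=[[[0.7,4,0],[0,0,0.5]],[[0.7,4,0],[0,0,0.5]],[[0.7,3.0,0],[0,0,0]],[[0,0,3],[0,0,0]],[[0,0,2],[0,0,0]],[[0,0,0],[0,0,0]],[[0,0,0],[0,0,0]]])

```text
clock: 39.08
tool_pos: [0.618, -0.0649, 0.048]
eef_rot: [0.681, 0.732, -0.0, -0.0]
contact_force: [0.9, -0.2, 0.4]
opening: 1.001
finger_force: 0.0
```

Run:
```python
from h import *
to([.6195,-.0642,.0165],4.1)
```

```text
pos [ 0.618  -0.0649  0.048 ] yaw 4.15 tilt [-8.e-04  3.e-04 -1.e+00] F [ 0.9 -0.2  0.4] op 1.001 t 39.08
 shift cm [0.06 0.15 3.15] ('turn z', np.float64(0.05))
```

>>> step_arm(steps=[[[0.06,0.1,1.5],[0,0,0]],[[0,0,1.6],[0,0,0]],[[0,0,0],[0,0,0]],[[0,0,0],[0,0,0]]])

```text
clock: 39.58
tool_pos: [0.6189, -0.0642, 0.0166]
eef_rot: [0.681, 0.732, -0.0, -0.001]
contact_force: [-0.2, -0.2, 0.3]
opening: 1.001
finger_force: 0.0
```

>>> step_arm(steps=[[[0,0,0],[0,0,0]],[[0,0,0],[0,0,0]],[[0,0,0],[0,0,0]],[[0,0,0],[0,0,0]],[[0,0,0],[0,0,0]],[[0,0,0],[0,0,0]]], claw=-1, grip_force=40)

```text
clock: 40.33
tool_pos: [0.6188, -0.0643, 0.017]
eef_rot: [0.681, 0.732, -0.0, -0.0]
contact_force: [-2.6, -0.5, 4.8]
opening: 0.52
finger_force: 40.0
```

>>> step_arm(steps=[[[0,0,-0.5],[0,0,0]],[[0,0,-0.5],[0,0,0]],[[0,0,-1],[0,0,0]],[[0,0,0],[0,0,0]]])

```text
clock: 40.83
tool_pos: [0.6197, -0.0641, 0.0378]
eef_rot: [0.681, 0.732, 0.0, 0.0]
contact_force: [-1.5, 0.3, -2.2]
opening: 0.519
finger_force: 40.0
```

>>> step_arm(steps=[[[0,0,-3],[0,0,0]],[[0,0,-3],[0,0,0]],[[0,-4,0],[0,0,-0.5]],[[0.3,-4,0],[0,0,-0.5]],[[0.8,-4,0],[0,0,0]],[[0.8,-4,2],[0,0,0]],[[0.8,-3.2,2.4],[0,0,0]],[[0,0,0],[0,0,0]],[[0,0,0],[0,0,0]]])

```text
clock: 41.95
tool_pos: [0.4268, -0.053, 0.0531]
eef_rot: [0.674, 0.738, 0.001, 0.0]
contact_force: [1.0, 0.0, -2.7]
opening: 0.519
finger_force: 40.0
```

Run:
```python
from h import *
to([.4264,-.0527,.015],5.2); rails(under=.007)
```

```text
pos [ 0.4268 -0.053   0.0531] yaw 5.2 tilt [ 1.e-03  6.e-04 -1.e+00] F [ 1.   0.  -2.7] op 0.519 t 41.95
 shift cm [ 0.03 -0.04  3.81] ('turn z', np.float64(0.0))
edges [(15.0, -42), (33.5, -29), (35.0, 70), (37.0, -93)]
foot 222 pack y rel -0.73
```

>>> step_arm(steps=[[[0.04,0,1.2],[0,0,0]],[[0,0,1.2],[0,0,0]],[[0,0,1],[0,0,0]],[[0,0,0.35],[0,0,0]],[[0,0,0],[0,0,0]],[[0,0,0],[0,0,0]]])

```text
clock: 42.75
tool_pos: [0.4261, -0.0535, 0.0184]
eef_rot: [0.675, 0.738, 0.0, 0.0]
contact_force: [-0.6, 0.3, -2.0]
opening: 0.518
finger_force: 40.0
```

Run:
```python
from h import *
to([.4264,-.0527,.015],5.2); rails(under=.007)
```

```text
pos [ 0.4261 -0.0535  0.0184] yaw 5.1 tilt [ 5.e-04  0.e+00 -1.e+00] F [-0.6  0.3 -2. ] op 0.518 t 42.75
 shift cm [0.08 0.03 0.34] ('turn z', np.float64(-0.1))
edges [(-7.0, 219), (15.5, -43), (34.0, -77), (35.0, 119), (38.0, -89), (39.5, 54)]
foot 180 pack y rel 22.38
```

>>> step_arm(steps=[[[0.08,0,0.34],[0,0,0]],[[0,1,0],[0,0,0]],[[0,1,0],[0,0,0]],[[0,0.5,0],[0,0,0]],[[0,0.5,0],[0,0,0]],[[0,0.3,0],[0,0,0]],[[0,0,0],[0,0,0]]])

```text
clock: 43.68
tool_pos: [0.4542, -0.051, 0.015]
eef_rot: [0.675, 0.738, -0.003, -0.001]
contact_force: [-6.6, -2.0, 7.8]
opening: 0.52
finger_force: 40.0
```

>>> step_arm(steps=[[[0,0.5,0],[0,0,0]],[[0,0,0],[0,0,0]]])

```text
clock: 43.92
tool_pos: [0.4588, -0.0506, 0.015]
eef_rot: [0.675, 0.738, -0.004, -0.002]
contact_force: [-6.8, -0.5, 8.9]
opening: 0.519
finger_force: 40.0
```

>>> step_arm(steps=[[[0,0.8,0],[0,0,0]],[[0,0.8,0],[0,0,0]],[[0,0.8,0],[0,0,0]],[[0,0.8,0],[0,0,0]],[[0,0.7,0],[0,0,0]],[[0,0,0],[0,0,0]]])

```text
clock: 44.68
tool_pos: [0.4976, -0.0474, 0.0151]
eef_rot: [0.675, 0.738, -0.004, -0.001]
contact_force: [-5.3, -1.0, 7.7]
opening: 0.524
finger_force: 40.0
```

>>> step_arm(steps=[[[0,0.4,-0.05],[0,0,0]],[[0,0.4,-0.05],[0,0,0]],[[0,0,0],[0,0,0]]])

```text
clock: 45.05
tool_pos: [0.5025, -0.0465, 0.0152]
eef_rot: [0.675, 0.738, -0.006, -0.003]
contact_force: [-12.2, -0.9, 9.8]
opening: 0.519
finger_force: 40.0
```

>>> step_arm(steps=[[[0,0.3,0],[0,0,0]],[[0,0,0],[0,0,0]]])

```text
clock: 45.3
tool_pos: [0.5025, -0.0465, 0.0153]
eef_rot: [0.674, 0.738, -0.008, -0.005]
contact_force: [-19.8, -0.5, 17.3]
opening: 0.517
finger_force: 40.0
```

Home. Release and rise, then look for the spare.

>>> step_arm(steps=[[[0,-0.7,-0.1],[0,0,0]],[[0,0,0],[0,0,0]]])

```text
clock: 45.55
tool_pos: [0.5024, -0.046, 0.0163]
eef_rot: [0.674, 0.738, -0.003, -0.002]
contact_force: [-8.2, -0.7, 2.7]
opening: 0.517
finger_force: 40.0
```

>>> step_arm(steps=[[[0,0,0],[0,0,0]],[[0,0,0],[0,0,0]],[[0,0,0],[0,0,0]],[[0,0,0],[0,0,0]],[[0,0,0],[0,0,0]],[[0,0,-2],[0,0,0]],[[0,0,-3],[0,0,0]],[[0,0,-4],[0,0,0]],[[0,0,-3],[0,0,0]],[[0,0,0],[0,0,0]],[[0,0,0],[0,0,0]]], claw=1)

```text
clock: 46.92
tool_pos: [0.5055, -0.0457, 0.1361]
eef_rot: [0.675, 0.738, -0.001, -0.0]
contact_force: [-0.3, 0.2, 0.0]
opening: 1.001
finger_force: 0.0
```

```bash
cat >> h.py <<'E'
def dark(s,z,box,amin=100):
    "near-black blobs: centroid and rect on plane z"
    x0,y0,x1,y1=box; m=(s["img"].max(2)<75).astype(np.uint8); k=np.zeros_like(m); k[y0:y1,x0:x1]=m[y0:y1,x0:x1]
    for c in cv2.findContours(k,cv2.RETR_EXTERNAL,cv2.CHAIN_APPROX_NONE)[0]:
        if cv2.contourArea(c)>amin: rc=cv2.minAreaRect(c); print('dark',np.round(rc,1) if 0 else rc, onz(s,*rc[0],z).round(4))
E
python3 - <<'E'
from h import *
to([.45,-.25,.16])
s=snap("wrist"); labels(s,.066,(200,200,350,260),amin=900)
t=snap("top","t15"); d=snap("side","s15")
dark(t,.04,(340,225,420,300)); dark(d,.04,(220,260,320,340))
labels(t,.058,(340,225,420,300),lo=80,amin=50); labels(d,.058,(200,250,330,340),lo=80,amin=50)
E
```

```text
pos [ 0.5055 -0.0457  0.1361] yaw 5.14 tilt [-0.002  -0.0011 -1.    ] F [-0.3  0.2  0. ] op 1.001 t 46.92
 shift cm [-19.85  -7.36  -2.35] 
lab px [278. 220.] area 1269.5 xy [ 0.5026 -0.0462] sides [0.0332 0.0226] ang [ 5.2 96. ] fill 0.97
dark ((254.5, 304.0), (27.0, 28.0), -0.0) [ 0.4993 -0.335   0.04  ]
dark ((308.0, 264.0), (8.0, 22.0), 90.0) [ 0.6116 -0.2605  0.04  ]
lab px [407. 282.] area 526.0 xy [ 0.4365 -0.4094] sides [0.0521 0.0697] ang [ 90.1 179. ] fill 0.66
lab px [255. 296.] area 217.5 xy [ 0.5016 -0.3303] sides [0.0357 0.0253] ang [171.3  82.8] fill 0.91
lab px [308. 262.] area 285.0 xy [ 0.6092 -0.269 ] sides [0.0818 0.0583] ang [171.   76.6] fill 0.28
```

>>> step_arm(steps=[[[0,0,0],[0,0,7.8]],[[0,0,0],[0,0,7.8]],[[-5,0.8,0],[0,0,0]],[[-5,0.8,0],[0,0,0]],[[-5,0.8,0],[0,0,0]],[[-5,0.8,0],[0,0,0]],[[-5,0.8,0],[0,0,0]],[[-5,0.8,0],[0,0,0]],[[-3.4,0.8,0],[0,0,0]],[[0,0,0],[0,0,0]],[[0,0,0],[0,0,0]]])

```text
clock: 48.45
tool_pos: [0.5003, -0.3824, 0.1361]
eef_rot: [0.768, 0.64, -0.0, -0.001]
contact_force: [-0.5, 0.5, 0.1]
opening: 1.002
finger_force: 0.0
```

Run:
```python
from h import *
to([.501,-.332,.0063],-10)
s=snap("wrist","w16"); print(proj(s,[.501,-.332,.058])); labels(s,.058,(100,0,480,250),lo=70)
```

```text
pos [ 0.5003 -0.3824  0.1361] yaw -10.36 tilt [-0.0022  0.0011 -1.    ] F [-0.5  0.5  0.1] op 1.002 t 48.45
 shift cm [ 4.96 -0.81 12.99] ('turn z', np.float64(-0.36))
(np.float64(271.0893649364388), np.float64(151.67685165023192))
lab px [157. 241.] area 183.0 xy [ 0.3981 -0.3841] sides [0.0178 0.0136] ang [169.9  73.9] fill 0.52
lab px [217. 241.] area 510.5 xy [ 0.4454 -0.3922] sides [0.0199 0.0314] ang [ 58.2 150.2] fill 0.54
lab px [116. 239.] area 403.0 xy [ 0.3654 -0.3764] sides [0.0185 0.0358] ang [ 45.2 140.2] fill 0.43
lab px [119. 210.] area 492.0 xy [ 0.375  -0.3537] sides [0.0202 0.0398] ang [ 43.6 138.9] fill 0.4
lab px [309. 150.] area 162.0 xy [ 0.5285 -0.3358] sides [0.0058 0.0159] ang [169.8  80.9] fill 0.92
lab px [238. 148.] area 155.5 xy [ 0.478  -0.3255] sides [0.0051 0.0166] ang [169.4  77.9] fill 0.97
lab px [274. 150.] area 1527.5 xy [ 0.5029 -0.3312] sides [0.034  0.0246] ang [169.6  80.2] fill 0.96
lab px [470. 104.] area 160.0 xy [ 0.6494 -0.3229] sides [0.003 0.036] ang [171.8  86.8] fill 0.78
lab px [409.  19.] area 1499.5 xy [ 0.6113 -0.2595] sides [0.0847 0.0249] ang [171.9  84.9] fill 0.32
```

>>> step_arm(steps=[[[2.5,-0.4,0],[0,0,0]],[[2.5,-0.4,0],[0,0,0]],[[0,0,4],[0,0,0]],[[0,0,4],[0,0,0]],[[0,0,2],[0,0,0]],[[0,0,0],[0,0,0]],[[0,0,0],[0,0,0]]])

```text
clock: 49.38
tool_pos: [0.5026, -0.3333, 0.0382]
eef_rot: [0.768, 0.64, -0.0, 0.001]
contact_force: [-0.5, -0.9, 0.5]
opening: 1.0
finger_force: 0.0
```

Run:
```python
from h import *
to([.502,-.3315,.0063],-10.4)
s=snap("wrist","w17"); print(proj(s,[.502,-.3315,.058])); labels(s,.058,(200,150,370,300),lo=70)
```

```text
pos [ 0.5026 -0.3333  0.0382] yaw -10.42 tilt [ 8.0e-04 -1.3e-03 -1.0e+00] F [-0.5 -0.9  0.5] op 1.0 t 49.38
 shift cm [ 0.17 -0.1   3.19] ('turn z', np.float64(-0.02))
(np.float64(279.5874555598036), np.float64(269.5008794569228))
lab px [334. 264.] area 306.0 xy [ 0.5283 -0.3333] sides [0.0165 0.0052] ang [ 78.1 165.1] fill 0.89
lab px [282. 269.] area 3158.5 xy [ 0.5029 -0.3319] sides [0.0242 0.0341] ang [ 76.5 168.3] fill 0.96
lab px [229. 262.] area 305.0 xy [ 0.4789 -0.3232] sides [0.0047 0.0162] ang [169.7  77.1] fill 0.98
```

>>> step_arm(steps=[[[0.15,-0.05,1.6],[0,0,0]],[[0,0,1.5],[0,0,0]],[[0,0,0],[0,0,0]],[[0,0,0],[0,0,0]]])

```text
clock: 49.92
tool_pos: [0.5012, -0.3318, 0.0057]
eef_rot: [0.769, 0.64, -0.001, -0.0]
contact_force: [0.0, -0.3, 0.1]
opening: 0.998
finger_force: 0.0
```

>>> step_arm(steps=[[[0,0,0],[0,0,0]],[[0,0,0],[0,0,0]],[[0,0,0],[0,0,0]],[[0,0,0],[0,0,0]],[[0,0,0],[0,0,0]],[[0,0,0],[0,0,0]]], claw=-1, grip_force=40)

```text
clock: 50.68
tool_pos: [0.5014, -0.332, 0.0062]
eef_rot: [0.769, 0.64, -0.001, 0.0]
contact_force: [-1.0, -0.4, 4.1]
opening: 0.518
finger_force: 39.9
```

>>> step_arm(steps=[[[0,0,-1],[0,0,0]],[[0,0,-2],[0,0,0]],[[0,0,-2],[0,0,0]],[[0,0,0],[0,0,-7.8]],[[0,0,0],[0,0,-7.8]],[[0,0,0],[0,0,0]],[[0,0,0],[0,0,0]]])

```text
clock: 51.55
tool_pos: [0.5014, -0.332, 0.0566]
eef_rot: [0.675, 0.737, -0.001, 0.0]
contact_force: [0.1, 0.1, -2.3]
opening: 0.517
finger_force: 39.9
```

Run:
```python
from h import *
to([.4399,-.2021,.053],5.2)
```

```text
pos [ 0.5014 -0.332   0.0566] yaw 5.02 tilt [-7.0e-04 -1.1e-03 -1.0e+00] F [ 0.1  0.1 -2.3] op 0.517 t 51.55
 shift cm [13.48 -4.99  0.35] ('turn z', np.float64(-0.18))
```

>>> step_arm(steps=[[[2.7,-2.5,0],[0,0,-0.2]],[[2.7,-2.5,0],[0,0,0]],[[2.7,0,0],[0,0,0]],[[2.7,0,0],[0,0,0]],[[2.7,0,0],[0,0,0]],[[0,0,0],[0,0,0]],[[0,0,0],[0,0,0]]])

```text
clock: 52.42
tool_pos: [0.4393, -0.2031, 0.0561]
eef_rot: [0.674, 0.739, -0.001, 0.0]
contact_force: [0.8, -0.0, -1.9]
opening: 0.517
finger_force: 39.9
```

Run:
```python
from h import *
to([.4399,-.2021,.0142],5.2); rails(under=.0062)
```

```text
pos [ 0.4393 -0.2031  0.0561] yaw 5.28 tilt [-0.0011 -0.0021 -1.    ] F [ 0.8 -0.  -1.9] op 0.517 t 52.42
 shift cm [0.1  0.08 4.19] ('turn z', np.float64(0.08))
edges [(16.0, -31), (25.0, -176), (36.0, 46), (39.5, -65), (40.0, -65), (42.5, 20), (47.0, -56), (54.0, -44), (69.0, 168), (83.5, -137)]
foot 222 pack y rel -0.31
```

>>> step_arm(steps=[[[0.1,0,1.2],[0,0,0]],[[0,0,1.2],[0,0,0]],[[0,0,1.2],[0,0,0]],[[0,0,0.4],[0,0,0]],[[0,0,0],[0,0,0]],[[0,0,0],[0,0,0]]])

```text
clock: 53.22
tool_pos: [0.439, -0.2014, 0.0162]
eef_rot: [0.674, 0.739, -0.001, 0.0]
contact_force: [0.3, 0.2, -1.9]
opening: 0.524
finger_force: 39.9
```

Run:
```python
from h import *
to([.4399,-.2021,.0142],5.2); rails(under=.0062)
```

```text
pos [ 0.439  -0.2014  0.0162] yaw 5.32 tilt [-7.e-04 -1.e-03 -1.e+00] F [ 0.3  0.2 -1.9] op 0.524 t 53.23
 shift cm [-0.08  0.08  0.2 ] ('turn z', np.float64(0.12))
edges [(-6.0, 202), (13.5, -44), (23.0, -163), (30.5, 92), (54.0, -43), (55.0, -44), (67.0, 161), (81.5, -155), (96.0, 33), (97.0, 33), (97.5, 33), (98.5, 25)]
foot 222 pack y rel -0.68
```

>>> step_arm(steps=[[[-0.07,0,0.18],[0,0,0.1]],[[0,1,0],[0,0,0]],[[0,1,0],[0,0,0]],[[0,0.5,0],[0,0,0]],[[0,0.5,0],[0,0,0]],[[0,0.3,0],[0,0,0]],[[0,0,0],[0,0,0]]])

```text
clock: 54.15
tool_pos: [0.4711, -0.1991, 0.0142]
eef_rot: [0.674, 0.739, -0.002, -0.0]
contact_force: [-4.9, -1.1, 4.4]
opening: 0.523
finger_force: 39.9
```

>>> step_arm(steps=[[[0,0.5,0],[0,0,0]],[[0,0,0],[0,0,0]]])

```text
clock: 54.4
tool_pos: [0.4718, -0.1991, 0.0143]
eef_rot: [0.674, 0.739, -0.005, -0.003]
contact_force: [-11.8, -0.1, 15.4]
opening: 0.518
finger_force: 39.9
```

>>> step_arm(steps=[[[0,0.4,0],[0,0,0]],[[0,0.4,0],[0,0,0]],[[0,0,0],[0,0,0]]])

```text
clock: 54.78
tool_pos: [0.4831, -0.198, 0.0143]
eef_rot: [0.674, 0.739, -0.002, -0.001]
contact_force: [-2.0, -1.0, 2.0]
opening: 0.515
finger_force: 39.9
```

>>> step_arm(steps=[[[0,0.8,0],[0,0,0]],[[0,0.8,0],[0,0,0]],[[0,0.8,0],[0,0,0]],[[0,0.5,0],[0,0,0]],[[0,0,0],[0,0,0]]])

```text
clock: 55.4
tool_pos: [0.5156, -0.195, 0.0142]
eef_rot: [0.674, 0.739, 0.0, 0.001]
contact_force: [-0.6, -1.6, 1.8]
opening: 0.517
finger_force: 39.9
```

>>> step_arm(steps=[[[0,0.4,-0.05],[0,0,0]],[[0,0.4,-0.05],[0,0,0]],[[0,0,0],[0,0,0]]])

```text
clock: 55.78
tool_pos: [0.5162, -0.195, 0.0144]
eef_rot: [0.674, 0.739, -0.005, -0.003]
contact_force: [-10.8, -1.9, 10.4]
opening: 0.521
finger_force: 39.9
```

>>> step_arm(steps=[[[0,0.3,0],[0,0,0]],[[0,0,0],[0,0,0]]])

```text
clock: 56.02
tool_pos: [0.5162, -0.1951, 0.0145]
eef_rot: [0.674, 0.739, -0.007, -0.005]
contact_force: [-16.8, -1.3, 16.1]
opening: 0.523
finger_force: 39.9
```

Home at .5162 as expected. Release, withdraw well clear.

>>> step_arm(steps=[[[0,-0.7,-0.1],[0,0,0]],[[0,0,0],[0,0,0]]])

```text
clock: 56.28
tool_pos: [0.5161, -0.195, 0.0155]
eef_rot: [0.674, 0.739, -0.002, -0.001]
contact_force: [-3.9, -0.4, 0.7]
opening: 0.523
finger_force: 39.9
```

>>> step_arm(steps=[[[0,0,0],[0,0,0]],[[0,0,0],[0,0,0]],[[0,0,0],[0,0,0]],[[0,0,0],[0,0,0]],[[0,0,0],[0,0,0]],[[0,0,-2],[0,0,0]],[[0,0,-3],[0,0,0]],[[0,0,-4],[0,0,0]],[[0,0,-4],[0,0,0]],[[0,0,0],[0,0,0]]], claw=1)

```text
clock: 57.52
tool_pos: [0.5201, -0.1943, 0.1501]
eef_rot: [0.674, 0.739, 0.001, 0.003]
contact_force: [0.5, 0.4, -0.5]
opening: 0.999
finger_force: 0.0
```

>>> step_arm(steps=[[[-4,-2,0],[0,0,0]],[[-4,-2,0],[0,0,0]],[[-4,-2,0],[0,0,0]],[[-4,-2,0],[0,0,0]],[[-2,0,0],[0,0,0]],[[0,0,0],[0,0,0]],[[0,0,0],[0,0,0]]])

```text
clock: 58.4
tool_pos: [0.4548, -0.3792, 0.1463]
eef_rot: [0.673, 0.739, -0.0, -0.001]
contact_force: [-0.8, -0.2, -0.5]
opening: 0.995
finger_force: 0.0
```

Run:
```python
from h import *
to([.45,-.25,.16])
s=snap("wrist","w20"); print('seats px'); 
for p in([.5163,-.195],[.5117,-.1455],[.5072,-.0957],[.5025,-.046]): print(np.round(proj(s,[*p,.066])))
labels(s,.066,(150,0,560,255),amin=700)
a=cv2.resize(s["img"],(448,336)); t=snap("top")["img"][165:320,205:405]; b=cv2.resize(t,(348,270),interpolation=2); b=np.vstack([b,np.zeros((66,348,3),np.uint8)])
cv2.imwrite('pics/fin.png',np.hstack([a,b])[:,:,::-1])
```

```text
pos [ 0.4548 -0.3792  0.1463] yaw 5.38 tilt [-1.3e-03  6.0e-04 -1.0e+00] F [-0.8 -0.2 -0.5] op 0.995 t 58.4
 shift cm [12.91  0.73 -1.37] 
seats px
[399. -39.]
[ 402. -116.]
[ 401. -186.]
[ 395. -234.]
lab px [496.  42.] area 2022.0 xy [ 0.5958 -0.2366] sides [0.054  0.0777] ang [95.7  6. ] fill 0.24
```

View pics/fin.png

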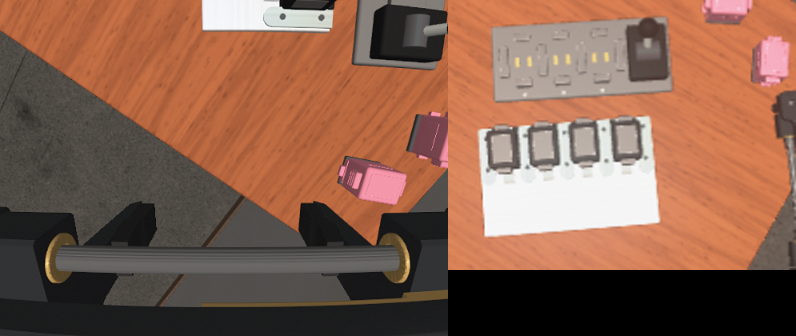

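```bash
python3 -c "
from plant import finish_job
print(finish_job())"
```

```text
the job is handed in; nothing more can be done
None
```

I switched the charger off first, then slid the three charger packs and the spare home into their own bays. I handed the job in at about 58 s of the 210 s. Each pack stopped at its end stop, and the last top view shows all four in line and the switch off, but the spring bumps were too small to see directly.

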